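Weigh the next chilled sample

TASK

Weigh the next chilled sample: lift both cold packs out of the open cooler and set them on the green mat, then take the round jar out from between them and set it down, not dropped, in the middle of the balance's pan. Stand the square pot, which has already been weighed, upright in the place the jar has left between the cold packs, and put each cold pack back standing on the side it came from, as it stood before. Do not knock the two snap-lid boxes in the cooler out of their places.

Things in the scene. Friction and masses are not known exactly. Their poses are not given: they have to be found in the camera images.
- pack_thick: The thicker hard-shell cold pack, pale blue-white plastic, standing on edge in the cooler: 180 mm long (its x), 38 mm thick (its y), 110 mm tall, with a 20 mm wide, 7 mm high filler cap on top at one end (68 mm from the middle, towards its +x). About 0.5 kg. Origin: centre of its underside. It stands parallel to the cooler's length, on one side of the row of samples (either side), and its upper 35 mm stand above the cooler's rim.
- pack_thin: The thinner cold pack, like the other but 150 mm long, 26 mm thick, 110 mm tall (filler cap 53 mm from the middle, towards its +x), about 0.3 kg, standing in the same way on the other side of the row of samples. Origin: centre of its underside.
- jar: The sample to weigh: round straight-sided jar with a white screw cap as wide as the jar, body 53 mm and cap 56 mm in diameter, 66 mm high in all (cap from 46 mm up), about 0.15 kg. The only round-capped jar in the cooler's row; it may stand in any of the row's three places, about 12 mm from its neighbours. Origin: centre of its underside, z up.
- pot: The sample already weighed: square pot 50 x 50 mm, sides straight to 48 mm, then a round white screw cap 40 mm in diameter, 62 mm high in all, about 0.13 kg. Stands on the table just beside the balance. Origin: centre of its underside; x and y square to its sides.
- tub1: Square low sample box with a grey snap lid, lid 54 x 54 mm, 52 mm high, about 0.12 kg, standing in one of the three places of the row in the cooler, between the packs. It stays. Origin: centre of its underside.
- tub2: A second box just like tub1, in another place of the row. It stays.
- cooler: Open insulated box of dark grey foam, fixed: outside 258 mm (its x) x 214 mm (its y) x 100 mm high; walls 25 mm, inside 208 x 164 mm, the inner floor 25 mm above its origin and the rim 75 mm above that floor. Three samples stand in a row along its middle line (y = 0) at about x = -66, 0 and +66 mm; the two cold packs stand lengthwise either side of the row at about y = +55 and -55 mm. Origin: centre of its underside, on the table.
- balance: Portable balance, light grey, fixed, 150 mm wide (its y), with a dark display panel towards its -x and a round steel pan 110 mm in diameter whose top is 50 mm above the table; no other part is higher than 55 mm. Its body reaches from x = -143 to +73 mm. Origin: on the table, right under the middle of the pan. The square pot stands at its +y side, about 125 mm from the pan's middle; a marker pen lies at its -y side.
- mat: Green cutting mat, fixed flat on the table, 300 mm (its x) x 220 mm (its y), 3 mm thick: the side area for the cold packs. A pair of steel forceps lies along its far (+x) edge, at x = 127 mm; the rest of it is free. Origin: centre of its underside.
Not all that is in view belongs to the job. What is shaped like the pack_thin but pink or purple is not meant.

How it is judged:
By the outcome, as a careful person would: the job done as asked, in the order asked, and still so for the second after the job is handed in, with the robot touching nothing.
It also fails if it takes over 144 s, if anything falls off the work surface, if the arm or the gripper's body presses on something with over 40 N, if the wrist force passes 120 N, or if a joint passes its speed limit or range.

ROBOT

A 6-joint arm with a two-finger parallel gripper is mounted at the origin on the work surface. World frame = base frame: x ahead of the robot, y to its left, z up, the work surface at z = 0. Lengths are in m, angles in rad, forces in N, time in s.
With the tool pointing down it reaches from about 0.275 to 0.775 m from the base axis. Payload 14.6 kg.
Tool frame: the origin (TCP) lies at the very end of the fingers, on their centre line; the grasp point (between the pads) lies 19 mm behind it; z points along the fingers, y is the line along which they close (so a half turn about z gives the same grasp; the last joint's range is limited). The gripper opens to 85 mm and grips with 20 to 120 N. Pads are 22 mm wide; open, the fingers measure 114 mm over their backs; the gripper's body (76 mm by 85 mm) begins 54 mm behind the grasp point. The pads swing forward as they close: fully open they stand 13 mm farther back than shut.
Start: joints at [-1.384, 0.263, -0.048, 1.259, 0, 1.415], TCP at [0.176, -0.495, 0.231] pointing down, gripper open.
Joint ranges: [-2.65, 2.65], [-0.89, 1.7], [-1.18, 1.37], [-2.13, 2.11], [-1.35, 1.29], [-3.14, 3.14]. Speed limits (rad/s): [1.89, 1.89, 2.57, 2.79, 3.14, 3.14].

INTERFACE

Orientations are given as [roll, pitch, yaw] about the fixed x, y, z axes, in that order (R = Rz(yaw) Ry(pitch) Rx(roll)).
In Python, from rig import * gives the robot as it stands. The module is installed in compiled form; this text tells all that it offers.
- The arm moves only by the tool send_rows, never from a script. Its argument "moves" is a list of rows, each an object of numbers: "x", "y", "z": the shift along the tool's x, y, z in cm; "twist": the turn about the tool's z in degrees; "jaw": the gripper command: -1 is shut, 1 is fully open, values between are in proportion. A call has 1 to 5 rows; each row is the pose to reach, as a shift and turn from the pose commanded when the call began, along the tool's axes at that moment; what a row does not reach only later rows make up. A row lasts 1/10 s, in which the tool goes at most 50 mm and 8.59 degrees, less where a joint would pass 70% of its speed; a pose out of reach is approached as far as the arm can. A call with a gripper value outside its range is refused whole. The fingers move at their own pace and stop on an object; the grip force is fixed at half the most. Time passes only in rows, so rows that repeat a pose let the fingers close. It gives the time, the measured TCP pose, the force, the opening and the grip force at its end, in the units of the state.
- observe(): the state, without advancing time (a new reading comes with each control period).
- snapshot(name): name is "scene" or "top"; returns a dict with "color" (420x560x3 uint8, red, green, blue), "intrinsics" (3x3 intrinsics, pixels), "dist_coeffs" ([k1, k2, p1, p2, k3] as OpenCV has them; the pictures are not rectified), "R" (3x3) and "t" (3): a world point X has camera coordinates R X + t. Camera axes: x right, y down, z forward; pixel columns grow to the right and rows downward; lengths in m; the calibration is good to about 2 mm. A picture is of the moment at which its call begins. There is no depth.
- sign_off(): hands the job in; it is judged then, once.
The state is a dict: "clock": time; "qpos": joint angles; "joint_vel": joint speeds; "joint_torque": joint torques, N m; "ee_pos": TCP position; "tcp_rot": TCP orientation; "force": force on the tool from outside, world axes, zero at the start; "moment": the same for the moment, N m; "width": finger opening in m; "grip_force": force on a finger pad.
Only numpy, scipy, OpenCV 4.12 (cv2) and the standard library are available. Lean on these libraries where they do the work, as an engineer would, in place of code of your own. Each camera call takes 0.05 s, during which the arm holds its last target. There are 200 camera calls.

## Working session

There is one attempt and no reset: what is moved stays moved. The work goes in short steps, Python scripts to look and compute and a tool call to move; the robot and the scene stay as the last step left them, time stands still between calls to the robot, and variables do not carry over. Pictures are saved under pics/ and viewed, at most 14 in all, crops included, and the job is handed in when it is done.

Besides the shell and the picture viewer there is one more tool, called as name([rows], argument=value, ...), one row to a line, values as JSON. send_rows: Moves the arm, as the interface text tells. Its arguments: {"type":"object","properties":{"moves":{"type":"array"}},"required":["moves"]}

```bash
mkdir -p pics; cat > h.py <<'E'
from rig import *
import numpy as np, cv2
def snap(n,f=None):
    s=snapshot(n)
    if f: cv2.imwrite('pics/'+f,s['color'][:,:,::-1])
    return s
def ray(s,uv):
    K=np.array(s['intrinsics']);R=np.array(s['R']);t=np.array(s['t'])
    p=cv2.undistortPoints(np.array([[uv]],float),K,np.array(s['dist_coeffs'],float))[0,0]
    return -R.T@t, R.T@np.array([p[0],p[1],1.])
def onz(s,uv,z):
    c,d=ray(s,uv); return c+d*(z-c[2])/d[2]
def tri(s1,u1,s2,u2):
    c1,d1=ray(s1,u1);c2,d2=ray(s2,u2)
    a=np.linalg.lstsq(np.c_[d1,-d2],c2-c1,rcond=None)[0]
    p,q=c1+d1*a[0],c2+d2*a[1]
    return (p+q)/2,np.linalg.norm(p-q)
def proj(s,X):
    return cv2.projectPoints(np.array(X,float).reshape(-1,3),cv2.Rodrigues(np.array(s['R']))[0],np.array(s['t']),np.array(s['intrinsics']),np.array(s['dist_coeffs'],float))[0].reshape(-1,2)
E
python3 - <<'E'
from h import *
import pickle
np.set_printoptions(precision=4,suppress=True)
a=snap('scene','s0.png');b=snap('top','t0.png')
pickle.dump((a,b),open('s0.pkl','wb'))
for s in(a,b): print(-np.array(s['R']).T@s['t'],np.array(s['R'])[2])
print(observe())
E
```

```text
[1.0692 0.2885 0.9768] [-0.5496 -0.1527 -0.8213]
[0.2851 0.0873 1.2982] [ 0.1565  0.0204 -0.9875]
{'clock': 0.1, 'qpos': array([-1.3843,  0.2635, -0.0489,  1.2594,  0.    ,  1.4155]), 'joint_vel': array([ 0.0006, -0.0014,  0.0019,  0.0016, -0.0006, -0.0007]), 'joint_torque': array([  0.0017, -63.8576,  38.5062,   0.01  ,  -0.0003,   0.    ]), 'ee_pos': array([ 0.1759, -0.4944,  0.2309]), 'tcp_rot': array([-3.1406, -0.0002,  0.3418]), 'force': array([ 1.1437,  0.2466, -1.0846]), 'moment': array([-0.0044, -0.0059, -0.0041]), 'grip_force': 0.0, 'width': 0.08541736106625164}
```

View pics/s0.png

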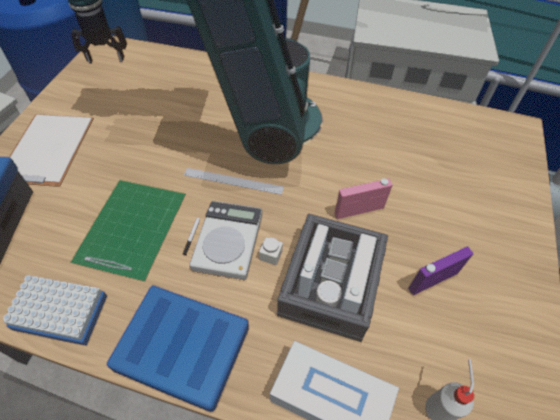

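View pics/t0.png

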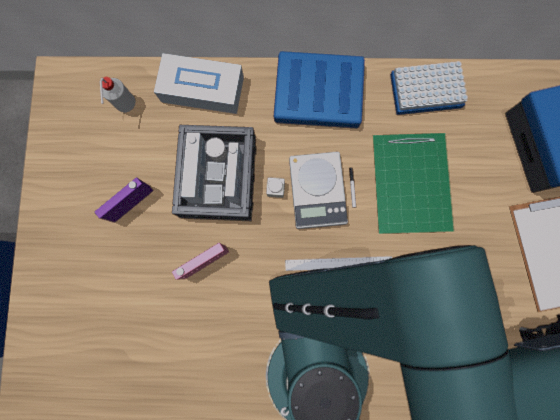

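The scene picture shows the jar's round white cap at (328,292), grey-lidded boxes at (340,248) and (333,270), the thick pack near (360,275) and the thin one near (313,258), the balance pan at (224,244), the pot at (270,248) and the mat at (130,228). The top view shows the jar at (215,148), boxes at (215,171) and (214,194), thick pack at (191,165), thin at (232,170), pan (318,177), pot (276,187), mat (413,183).

Candidates that could be confused:
- Packs: pink at top (200,262) and purple at (124,200) are rejected. The pale ones inside the cooler at (191,165) and (232,170) are right.
- Jar: round caps are the jar at (215,148), the pot at (276,187) beside the balance, and the bottle at (110,85). The jar is the one in the cooler.

I'll check this in one close crop of each view.

```bash
python3 - <<'E'
import pickle,cv2,numpy as np
a,b=pickle.load(open('s0.pkl','rb'))
c=b['color'][115:230,165:355,::-1]; cv2.imwrite('pics/t0c.png',cv2.resize(c,None,fx=4.2,fy=4.2,interpolation=cv2.INTER_CUBIC))
c=a['color'][195:340,190:395,::-1]; cv2.imwrite('pics/s0c.png',cv2.resize(c,None,fx=3.9,fy=3.9,interpolation=cv2.INTER_CUBIC))
E
```

```text
(no output)
```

View pics/t0c.png

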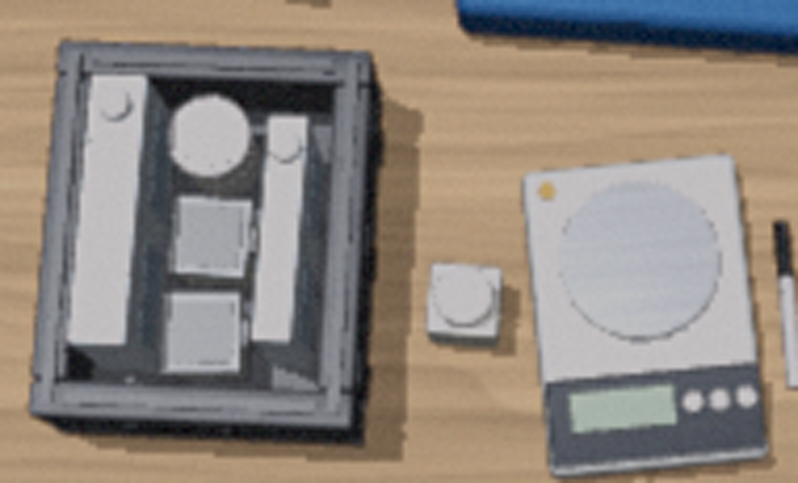

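View pics/s0c.png

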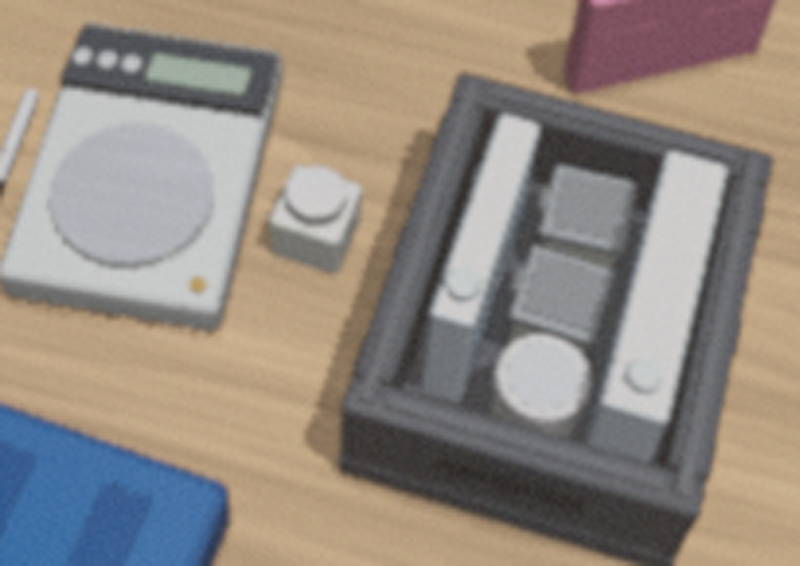

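The crop confirms the choices: round-capped jar in the +x place at crop (210,136), boxes at (213,235) and (203,332), thick pack on the +y side, thin on the -y side, both caps towards +x. Next I'll triangulate.

```bash
python3 - <<'E'
import pickle
from h import *
np.set_printoptions(precision=4,suppress=True)
a,b=pickle.load(open('s0.pkl','rb'))
T=lambda p:(p[0]/4.2+165-.4,p[1]/4.2+115-.4)
S=lambda p:(p[0]/3.9+190-.4,p[1]/3.9+195-.4)
P={'thick++':((92,75),(667,430)),'thick+-':((147,76),(606,405)),'thick--':((125,346),(668,150)),'thick-+':((68,343),(728,162)),
'thin++':((268,115),(470,325)),'thin+-':((308,118),(430,312)),'thin--':((290,342),(499,115)),'thin-+':((253,337),(541,125)),
'jar':((210,136),(543,378)),'tubA':((213,235),(566,292)),'tubB':((203,332),(590,207)),'pot':((465,298),(317,192)),'pan':((640,260),(132,194)),
'cool++':((62,42),(693,490)),'cool+-':((382,55),(343,408)),'cool-+':((32,412),(770,157)),'cool--':((352,430),(465,75))}
for k,(t,s) in P.items():
    p,e=tri(b,T(t),a,S(s)); z={'th':.135,'ja':.091,'tu':.077,'po':.062,'pa':.05,'co':.1}[k[:2]]
    print(k,p,round(e,4),'top',onz(b,T(t),z)[:2],'sc',onz(a,S(s),z)[:2])
for c in [(432,263),(501,267),(498,334),(428,330)]: print('potc',onz(b,T(c),.048)[:2])
# mat, pan mask and contours
for n,s in(('t',b),('s',a)):
    h=cv2.cvtColor(s['color'],cv2.COLOR_RGB2HSV)
    m=cv2.inRange(h,(50,90,40),(85,255,190)); m=cv2.morphologyEx(m,cv2.MORPH_CLOSE,np.ones((7,7)))
    c=max(cv2.findContours(m,0,2)[0],key=cv2.contourArea)
    q=cv2.approxPolyDP(c,8,True)[:,0]; print(n,'mat',q.tolist(),[onz(s,u,.003)[:2].round(3).tolist() for u in q])
E
```

```text
thick++ [0.6634 0.3721 0.1254] 0.0001 top [0.6603 0.3698] sc [0.668  0.3711]
thick+- [0.6612 0.3351 0.1311] 0.0012 top [0.66   0.3336] sc [0.6629 0.3354]
thick-- [0.4814 0.3397 0.1318] 0.0011 top [0.4808 0.3396] sc [0.4838 0.339 ]
thick-+ [0.4821 0.3762 0.1357] 0.0002 top [0.4822 0.3762] sc [0.4816 0.3763]
thin++ [0.6353 0.2518 0.1336] 0.0036 top [0.6345 0.2534] sc [0.6364 0.2502]
thin+- [0.6336 0.2266 0.1328] 0.0018 top [0.6328 0.2272] sc [0.635  0.2259]
thin-- [0.4858 0.2333 0.1309] 0.0026 top [0.4849 0.234 ] sc [0.489  0.2323]
thin-+ [0.4879 0.2586 0.1337] 0.0012 top [0.4878 0.2578] sc [0.4886 0.2592]
jar [0.6336 0.2987 0.0876] 0.0006 top [0.6326 0.2984] sc [0.6354 0.2983]
tubA [0.5673 0.2978 0.0767] 0.0035 top [0.5675 0.296 ] sc [0.567  0.2995]
tubB [0.501  0.3009 0.0754] 0.0012 top [0.5008 0.3001] sc [0.5018 0.3015]
pot [0.5304 0.1256 0.0564] 0.0005 top [0.5294 0.1252] sc [0.5336 0.1268]
pan [0.5611 0.0055 0.0445] 0.0001 top [0.5599 0.0058] sc [0.5641 0.0072]
cool++ [0.6896 0.3947 0.115 ] 0.0024 top [0.6946 0.3999] sc [0.6832 0.3954]
cool+- [0.6895 0.1868 0.0922] 0.0066 top [0.6877 0.1829] sc [0.692  0.1908]
cool-+ [0.4426 0.4067 0.0963] 0.0011 top [0.442  0.4063] sc [0.4454 0.4056]
cool-- [0.4341 0.1984 0.0909] 0.0033 top [0.4333 0.196 ] sc [0.4402 0.2009]
potc [0.5564 0.1488]
potc [0.5542 0.1012]
potc [0.5073 0.1025]
potc [0.5095 0.1505]
t mat [[443, 133], [373, 136], [379, 232], [452, 230]] [[0.71, -0.378], [0.698, -0.166], [0.407, -0.179], [0.416, -0.392]]
s mat [[120, 181], [72, 261], [144, 279], [183, 194]] [[0.42, -0.39], [0.708, -0.379], [0.698, -0.167], [0.41, -0.184]]
```

Heights and sizes agree with the text, and the sides of the cooler and packs lie within 2.5° of world x. The working poses are:

| Thing | Position (m) | Notes |
|---|---|---|
| Thick pack | (0.572, 0.356) | |
| Thin pack | (0.560, 0.2425) | |
| Jar | (0.633, 0.2985) | |
| Pan | (0.5615, 0.006) | |
| Pot | (0.532, 0.126) | |
| Mat | centre (0.558, -0.28) | |

I'll start moving with the tool yaw going to about -1.8°.

send_rows([
  {"x": 16.5, "y": -16.7, "z": -3, "twist": 21.4, "jaw": 1},
  {"x": 16.5, "y": -16.7, "z": -3, "twist": 21.4, "jaw": 1},
  {"x": 16.5, "y": -16.7, "z": -3, "twist": 21.4, "jaw": 1},
  {"x": 16.5, "y": -16.7, "z": -3, "twist": 21.4, "jaw": 1},
  {"x": 16.5, "y": -16.7, "z": -3, "twist": 21.4, "jaw": 1},
])

```text
clock: 0.6
ee_pos: [0.2758, -0.2794, 0.2616]
tcp_rot: [-3.141, -0.0, -0.031]
force: [1.0, 0.7, -1.7]
width: 0.0852
grip_force: 0.0
```

```bash
cat >> h.py <<'E'
from scipy.spatial.transform import Rotation as Ro
def go(x,y,z,yaw=-1.8):
    o=observe(); R=Ro.from_euler('xyz',o['tcp_rot']).as_matrix(); d=R.T@(np.array([x,y,z])-o['ee_pos'])*100
    print('t',o['clock'],'pos',np.round(o['ee_pos'],4),'yaw',round(np.degrees(o['tcp_rot'][2]),2),'F',np.round(o['force'],1),'w',round(o['width'],4))
    print('shift cm',d.round(2),'twist',round(np.degrees(o['tcp_rot'][2])-yaw,2))
E
python3 -c "
from h import *
go(.572,.356,.26)"
```

```text
t 0.6 pos [ 0.2758 -0.2794  0.2616] yaw -1.8 F [ 1.   0.7 -1.7] w 0.0852
shift cm [ 27.61 -64.44   0.17] twist -0.0
```

send_rows([
  {"x": 9.2, "y": -21.5, "z": 0},
  {"x": 9.2, "y": -21.5, "z": 0},
  {"x": 9.2, "y": -21.5, "z": 0},
  {"x": 9.2, "y": -21.5, "z": 0},
  {"x": 9.2, "y": -21.5, "z": 0},
])

```text
$.moves[0]: bad value
```

send_rows([
  {"x": 9.2, "y": -21.5, "z": 0},
  {"x": 9.2, "y": -21.5, "z": 0},
  {"x": 9.2, "y": -21.5, "z": 0},
  {"x": 9.2, "y": -21.5, "z": 0},
  {"x": 9.2, "y": -21.5, "z": 0},
])

```text
$.moves[0]: bad value
```

send_rows([
  {"x": 9.2, "y": -21.4, "z": 0},
  {"x": 9.2, "y": -21.4, "z": 0},
  {"x": 9.2, "y": -21.4, "z": 0},
  {"x": 9.2, "y": -21.4, "z": 0},
  {"x": 9.2, "y": -21.4, "z": 0},
])

```text
$.moves[0]: bad value
```

```bash
python3 -c "
from h import *
go(.572,.356,.106)"
```

```text
t 0.6 pos [ 0.2758 -0.2794  0.2616] yaw -1.8 F [ 1.   0.7 -1.7] w 0.0852
shift cm [ 27.6  -64.44  15.57] twist -0.0
```

All keys are required.

send_rows([
  {"x": 9.2, "y": -21.5, "z": 0, "twist": 0, "jaw": 1},
  {"x": 9.2, "y": -21.5, "z": 0, "twist": 0, "jaw": 1},
  {"x": 9.2, "y": -21.5, "z": 0, "twist": 0, "jaw": 1},
  {"x": 9.2, "y": -21.5, "z": 0, "twist": 0, "jaw": 1},
  {"x": 9.2, "y": -21.5, "z": 0, "twist": 0, "jaw": 1},
])

```text
clock: 1.1
ee_pos: [0.3745, -0.0675, 0.2613]
tcp_rot: [-3.141, -0.0, -0.031]
force: [0.0, -0.9, -0.4]
width: 0.0852
grip_force: 0.0
```

send_rows([
  {"x": 9.2, "y": -21.5, "z": 0, "twist": 0, "jaw": 1},
  {"x": 9.2, "y": -21.5, "z": 0, "twist": 0, "jaw": 1},
  {"x": 9.2, "y": -21.5, "z": 0, "twist": 0, "jaw": 1},
  {"x": 9.2, "y": -21.5, "z": 0, "twist": 0, "jaw": 1},
  {"x": 9.2, "y": -21.5, "z": 0, "twist": 0, "jaw": 1},
])

```text
clock: 1.6
ee_pos: [0.4725, 0.0996, 0.2608]
tcp_rot: [-3.113, 0.001, 0.023]
force: [0.0, -1.0, -0.5]
width: 0.0853
grip_force: 0.0
```

send_rows([
  {"x": 9.2, "y": -21.4, "z": 0, "twist": 0, "jaw": 1},
  {"x": 9.2, "y": -21.4, "z": 0, "twist": 0, "jaw": 1},
  {"x": 9.2, "y": -21.4, "z": 0, "twist": 0, "jaw": 1},
  {"x": 9.2, "y": -21.4, "z": 0, "twist": 0, "jaw": 1},
  {"x": 9.2, "y": -21.4, "z": 0, "twist": 0, "jaw": 1},
])

```text
clock: 2.1
ee_pos: [0.5505, 0.1494, 0.2656]
tcp_rot: [-3.079, 0.003, 0.091]
force: [-0.7, 0.2, -0.0]
width: 0.0853
grip_force: 0.0
```

```bash
python3 -c "
from h import *
go(.572,.356,.106)"
```

```text
t 2.1 pos [0.5505 0.1494 0.2656] yaw 5.23 F [-0.7  0.2 -0. ] w 0.0853
shift cm [  4.07 -19.34  17.19] twist 7.03
```

```bash
python3 -c "
from h import *
o=observe();print(np.round(o['qpos'],3),np.round(o['joint_vel'],3),np.round(o['tcp_rot'],4),np.round(o['joint_torque'],1))"
```

```text
[0.09  0.333 0.145 1.386 0.063 3.141] [ 0.043  0.182  0.293  0.112  0.015 -0.002] [-3.0788e+00  2.7000e-03  9.1300e-02] [ -0.1 -72.6  37.9  -0.4   0.2  -0. ]
```

send_rows([
  {"x": 0, "y": 0, "z": 0, "twist": 0, "jaw": 1},
  {"x": 0, "y": 0, "z": 0, "twist": 0, "jaw": 1},
])

```text
clock: 2.3
ee_pos: [0.5496, 0.1488, 0.2658]
tcp_rot: [-3.079, 0.003, 0.091]
force: [-0.7, -1.0, -0.2]
width: 0.0856
grip_force: 0.0
```

```bash
python3 -c "
from h import *
o=observe();print(np.round(o['qpos'],3),np.round(o['joint_vel'],3),np.round(o['tcp_rot'],4))
go(.572,.356,.26)"
```

```text
[0.09  0.331 0.143 1.385 0.063 3.141] [-0.003 -0.014 -0.01   0.001  0.    -0.001] [-3.079e+00  2.500e-03  9.060e-02]
t 2.3 pos [0.5496 0.1488 0.2658] yaw 5.19 F [-0.7 -1.  -0.2] w 0.0856
shift cm [  4.11 -20.35   1.85] twist 6.99
```

Joint 6 has run to its limit. The half-turn-equivalent yaw (178°) keeps it mid-range, so I'll turn the other way.

send_rows([
  {"x": 0, "y": 0, "z": 0, "twist": -8.5, "jaw": 1},
  {"x": 0, "y": 0, "z": 0, "twist": -17, "jaw": 1},
  {"x": 0, "y": 0, "z": 0, "twist": -25.5, "jaw": 1},
  {"x": 0, "y": 0, "z": 0, "twist": -34, "jaw": 1},
  {"x": 0, "y": 0, "z": 0, "twist": -42, "jaw": 1},
])

```text
clock: 2.8
ee_pos: [0.5492, 0.1487, 0.2663]
tcp_rot: [-3.094, -0.041, 0.829]
force: [-0.2, -0.2, -0.2]
width: 0.0852
grip_force: 0.0
```

```bash
python3 -c "
from h import *
o=observe();print(np.round(o['qpos'],3),np.round(o['joint_vel'],3),np.round(o['tcp_rot'],4))
go(.572,.356,.26,178.2)"
```

```text
[0.089 0.33  0.142 1.385 0.063 2.401] [ 1.000e-03  1.000e-03  1.000e-03  2.000e-03  0.000e+00 -1.379e+00] [-3.0941 -0.0408  0.8285]
t 2.8 pos [0.5492 0.1487 0.2663] yaw 47.47 F [-0.2 -0.2 -0.2] w 0.0852
shift cm [ 16.78 -12.26   1.9 ] twist -130.73
```

The twist keeps a 3.6° tilt that came from hitting the limit. I'll undo it with the mirror manoeuvre: take joint 6 to its other limit and move in -y until the tool is vertical.

send_rows([
  {"x": 0, "y": 0, "z": 0, "twist": -8.5, "jaw": 1},
  {"x": 0, "y": 0, "z": 0, "twist": -17, "jaw": 1},
  {"x": 0, "y": 0, "z": 0, "twist": -25.5, "jaw": 1},
  {"x": 0, "y": 0, "z": 0, "twist": -34, "jaw": 1},
  {"x": 0, "y": 0, "z": 0, "twist": -42.5, "jaw": 1},
])

```text
clock: 3.3
ee_pos: [0.5492, 0.1487, 0.2663]
tcp_rot: [-3.134, -0.062, 1.571]
force: [-0.6, -0.2, 0.2]
width: 0.0855
grip_force: 0.0
```

send_rows([
  {"x": 0, "y": 0, "z": 0, "twist": -8.5, "jaw": 1},
  {"x": 0, "y": 0, "z": 0, "twist": -17, "jaw": 1},
  {"x": 0, "y": 0, "z": 0, "twist": -25.5, "jaw": 1},
  {"x": 0, "y": 0, "z": 0, "twist": -34, "jaw": 1},
  {"x": 0, "y": 0, "z": 0, "twist": -42.5, "jaw": 1},
])

```text
clock: 3.8
ee_pos: [0.5492, 0.1487, 0.2663]
tcp_rot: [3.105, -0.051, 2.314]
force: [-0.3, -0.9, -0.7]
width: 0.0855
grip_force: 0.0
```

send_rows([
  {"x": 0, "y": 0, "z": 0, "twist": -8.5, "jaw": 1},
  {"x": 0, "y": 0, "z": 0, "twist": -17, "jaw": 1},
  {"x": 0, "y": 0, "z": 0, "twist": -25.5, "jaw": 1},
  {"x": 0, "y": 0, "z": 0, "twist": -34, "jaw": 1},
  {"x": 0, "y": 0, "z": 0, "twist": -42.5, "jaw": 1},
])

```text
clock: 4.3
ee_pos: [0.5492, 0.1487, 0.2663]
tcp_rot: [3.08, -0.013, 3.055]
force: [-0.5, 0.3, 0.3]
width: 0.0855
grip_force: 0.0
```

send_rows([
  {"x": 0, "y": 0, "z": 0, "twist": -8.5, "jaw": 1},
  {"x": 0, "y": 0, "z": 0, "twist": -17, "jaw": 1},
  {"x": 0, "y": 0, "z": 0, "twist": -25.5, "jaw": 1},
  {"x": 0, "y": 0, "z": 0, "twist": -34, "jaw": 1},
  {"x": 0, "y": 0, "z": 0, "twist": -42.5, "jaw": 1},
])

```text
clock: 4.8
ee_pos: [0.5492, 0.1487, 0.2663]
tcp_rot: [3.088, 0.032, -2.488]
force: [0.3, 0.2, 0.1]
width: 0.0852
grip_force: 0.0
```

send_rows([
  {"x": 0, "y": 0, "z": 0, "twist": -8.5, "jaw": 1},
  {"x": 0, "y": 0, "z": 0, "twist": -17, "jaw": 1},
  {"x": 0, "y": 0, "z": 0, "twist": -25.5, "jaw": 1},
  {"x": 0, "y": 0, "z": 0, "twist": -34, "jaw": 1},
  {"x": 0, "y": 0, "z": 0, "twist": -42.5, "jaw": 1},
])

```text
clock: 5.3
ee_pos: [0.5492, 0.1487, 0.2663]
tcp_rot: [3.123, 0.06, -1.745]
force: [0.3, -0.6, -0.2]
width: 0.0853
grip_force: 0.0
```

send_rows([
  {"x": 0, "y": 0, "z": 0, "twist": -8.5, "jaw": 1},
  {"x": 0, "y": 0, "z": 0, "twist": -17, "jaw": 1},
  {"x": 0, "y": 0, "z": 0, "twist": -25.5, "jaw": 1},
  {"x": 0, "y": 0, "z": 0, "twist": -34, "jaw": 1},
  {"x": 0, "y": 0, "z": 0, "twist": -42.5, "jaw": 1},
])

```text
clock: 5.8
ee_pos: [0.5492, 0.1487, 0.2663]
tcp_rot: [-3.114, 0.056, -1.002]
force: [0.7, 1.3, -0.8]
width: 0.0855
grip_force: 0.0
```

send_rows([
  {"x": 0, "y": 0, "z": 0, "twist": -8.5, "jaw": 1},
  {"x": 0, "y": 0, "z": 0, "twist": -17, "jaw": 1},
  {"x": 0, "y": 0, "z": 0, "twist": -25.5, "jaw": 1},
  {"x": 0, "y": 0, "z": 0, "twist": -34, "jaw": 1},
  {"x": 0, "y": 0, "z": 0, "twist": -42.5, "jaw": 1},
])

```text
clock: 6.3
ee_pos: [0.5492, 0.1487, 0.2663]
tcp_rot: [-3.083, 0.023, -0.261]
force: [0.2, -0.1, -1.0]
width: 0.0852
grip_force: 0.0
```

```bash
python3 -c "
from h import *
o=observe();print(np.round(o['qpos'],3),np.round(o['joint_vel'],3),np.round(o['tcp_rot'],4))
go(.55,0,.266,0)"
```

```text
[ 0.089  0.33   0.142  1.385  0.063 -2.791] [-1.000e-03 -1.000e-03  3.000e-03  1.000e-03 -1.000e-03 -1.472e+00] [-3.0834  0.0232 -0.2606]
t 6.3 pos [0.5492 0.1487 0.2663] yaw -14.93 F [ 0.2 -0.1 -1. ] w 0.0852
shift cm [ 3.91 14.32 -0.89] twist -14.93
```

send_rows([
  {"x": 0, "y": 0, "z": 0, "twist": -8.5, "jaw": 1},
  {"x": 0, "y": 0, "z": 0, "twist": -17, "jaw": 1},
  {"x": 1, "y": 3.8, "z": 0, "twist": -17, "jaw": 1},
  {"x": 2, "y": 7.7, "z": -0.3, "twist": -17, "jaw": 1},
  {"x": 3, "y": 11.5, "z": -0.5, "twist": -17, "jaw": 1},
])

```text
clock: 6.8
ee_pos: [0.5489, 0.0763, 0.264]
tcp_rot: [-3.107, 0.006, -0.028]
force: [0.4, -0.4, -0.8]
width: 0.0855
grip_force: 0.0
```

```bash
python3 -c "
from h import *
o=observe();print(np.round(o['qpos'],3),np.round(o['joint_vel'],3),np.round(o['tcp_rot'],4))
go(.55,0,.266,0)"
```

```text
[-0.027  0.309  0.106  1.374  0.034 -3.141] [-0.191 -0.008 -0.02  -0.01  -0.092 -0.004] [-3.1072  0.0062 -0.0278]
t 6.8 pos [0.5489 0.0763 0.264 ] yaw -1.59 F [ 0.4 -0.4 -0.8] w 0.0855
shift cm [ 0.32  7.61 -0.46] twist -1.59
```

send_rows([
  {"x": 0, "y": 4, "z": 0, "twist": 0, "jaw": 1},
  {"x": 0, "y": 8, "z": 0, "twist": 0, "jaw": 1},
])

```text
clock: 7.0
ee_pos: [0.5503, 0.0401, 0.2611]
tcp_rot: [-3.134, 0.007, -0.08]
force: [-0.1, 0.1, -0.3]
width: 0.0856
grip_force: 0.0
```

send_rows([
  {"x": 0, "y": 0, "z": 0, "twist": 0, "jaw": 1},
])

```text
clock: 7.1
ee_pos: [0.5505, 0.0398, 0.2608]
tcp_rot: [-3.133, 0.007, -0.081]
force: [-0.3, 0.6, -0.5]
width: 0.0852
grip_force: 0.0
```

```bash
python3 -c "
from h import *
o=observe();print(np.round(o['qpos'],4),np.round(o['tcp_rot'],4))"
```

```text
[-0.0799  0.3086  0.0972  1.3667  0.0083 -3.1407] [-3.1333  0.0073 -0.0808]
```

send_rows([
  {"x": 0, "y": 2.5, "z": 0, "twist": 0, "jaw": 1},
  {"x": 0, "y": 2.5, "z": 0, "twist": 0, "jaw": 1},
])

```text
clock: 7.3
ee_pos: [0.5497, 0.0277, 0.2608]
tcp_rot: [3.141, 0.007, -0.098]
force: [0.2, 0.1, 0.5]
width: 0.0855
grip_force: 0.0
```

send_rows([
  {"x": 0, "y": 0, "z": 0, "twist": 8.5, "jaw": 1},
  {"x": 0, "y": 0, "z": 0, "twist": 17, "jaw": 1},
  {"x": 0, "y": 0, "z": 0, "twist": 25.5, "jaw": 1},
  {"x": 0, "y": 0, "z": 0, "twist": 34, "jaw": 1},
  {"x": 0, "y": 0, "z": 0, "twist": 42.5, "jaw": 1},
])

```text
clock: 7.8
ee_pos: [0.5497, 0.0289, 0.2608]
tcp_rot: [3.137, 0.005, -0.844]
force: [-0.6, 0.1, -0.2]
width: 0.0855
grip_force: 0.0
```

send_rows([
  {"x": 0, "y": 0, "z": 0, "twist": 8.5, "jaw": 1},
  {"x": 0, "y": 0, "z": 0, "twist": 17, "jaw": 1},
  {"x": 0, "y": 0, "z": 0, "twist": 25.5, "jaw": 1},
  {"x": 0, "y": 0, "z": 0, "twist": 34, "jaw": 1},
  {"x": 0, "y": 0, "z": 0, "twist": 42.5, "jaw": 1},
])

```text
clock: 8.3
ee_pos: [0.5497, 0.0289, 0.2608]
tcp_rot: [3.134, 0.001, -1.586]
force: [0.4, 1.3, -0.0]
width: 0.0854
grip_force: 0.0
```

```bash
python3 -c "
from h import *
o=observe();print(np.round(o['qpos'],4),np.round(o['tcp_rot'],4))
print(Ro.from_euler('xyz',o['tcp_rot']).as_matrix()[:,2]); go(.55,.1,.26,178.2)"
```

```text
[-0.0956  0.3064  0.0941  1.3656 -0.     -1.651 ] [ 3.1345e+00  5.0000e-04 -1.5862e+00]
[-7.11827624e-03  6.50813326e-04 -9.99974453e-01]
t 8.3 pos [0.5497 0.0289 0.2608] yaw -90.88 F [ 0.4  1.3 -0. ] w 0.0854
shift cm [-7.11  0.08  0.09] twist -269.08
```

send_rows([
  {"x": -3, "y": 0, "z": 0, "twist": 8.5, "jaw": 1},
  {"x": -6, "y": 0, "z": 0, "twist": 17, "jaw": 1},
  {"x": -9, "y": 0, "z": 0, "twist": 25.5, "jaw": 1},
  {"x": -12, "y": 0, "z": 0, "twist": 34, "jaw": 1},
  {"x": -15, "y": -1, "z": 0, "twist": 42.5, "jaw": 1},
])

```text
clock: 8.8
ee_pos: [0.5605, 0.1801, 0.2613]
tcp_rot: [3.136, -0.004, -2.328]
force: [0.6, 0.0, -0.2]
width: 0.0856
grip_force: 0.0
```

send_rows([
  {"x": 0, "y": 0, "z": 0, "twist": 8.5, "jaw": 1},
  {"x": 0, "y": 0, "z": 0, "twist": 17, "jaw": 1},
  {"x": 0, "y": 0, "z": 0, "twist": 25.5, "jaw": 1},
  {"x": 0, "y": 0, "z": 0, "twist": 34, "jaw": 1},
  {"x": 0, "y": 0, "z": 0, "twist": 42.5, "jaw": 1},
])

```text
clock: 9.3
ee_pos: [0.5611, 0.1789, 0.2608]
tcp_rot: [3.14, -0.007, -3.07]
force: [0.3, -0.0, -0.1]
width: 0.0852
grip_force: 0.0
```

```bash
python3 -c "
from h import *
go(.572,.356,.26,178.2)"
```

```text
t 9.3 pos [0.5611 0.1789 0.2608] yaw -175.87 F [ 0.3 -0.  -0.1] w 0.0852
shift cm [-2.36 17.59  0.08] twist -354.07
```

send_rows([
  {"x": -2.4, "y": 17.6, "z": 0, "twist": 3.6, "jaw": 1},
  {"x": -2.4, "y": 17.6, "z": 0, "twist": 3.6, "jaw": 1},
  {"x": -2.4, "y": 17.6, "z": 0, "twist": 3.6, "jaw": 1},
  {"x": -2.4, "y": 17.6, "z": 0, "twist": 3.6, "jaw": 1},
  {"x": -2.4, "y": 17.6, "z": 0, "twist": 3.6, "jaw": 1},
])

```text
clock: 9.8
ee_pos: [0.5708, 0.3595, 0.2598]
tcp_rot: [3.141, -0.008, -3.123]
force: [-0.1, -0.5, 0.5]
width: 0.0856
grip_force: 0.0
```

```bash
python3 -c "
from h import *
go(.572,.356,.105,178.2)"
```

```text
t 9.8 pos [0.5708 0.3595 0.2598] yaw -178.93 F [-0.1 -0.5  0.5] w 0.0856
shift cm [-0.24 -0.37 15.47] twist -357.13
```

send_rows([
  {"x": -0.1, "y": -0.3, "z": 4, "twist": 2.9, "jaw": 1},
  {"x": -0.1, "y": -0.3, "z": 7, "twist": 2.9, "jaw": 1},
  {"x": -0.1, "y": -0.3, "z": 10, "twist": 2.9, "jaw": 1},
  {"x": -0.1, "y": -0.3, "z": 10, "twist": 2.9, "jaw": 1},
])

```text
clock: 10.2
ee_pos: [0.57, 0.3517, 0.1574]
tcp_rot: [-3.139, -0.013, 3.105]
force: [-0.7, -0.9, -0.6]
width: 0.0854
grip_force: 0.0
```

```bash
python3 -c "
from h import *
go(.572,.356,.105,178.2); snap('scene','s1.png')"
```

```text
t 10.2 pos [0.57   0.3517 0.1574] yaw 177.93 F [-0.7 -0.9 -0.6] w 0.0854
shift cm [-0.25  0.45  5.24] twist -0.27
```

View pics/s1.png

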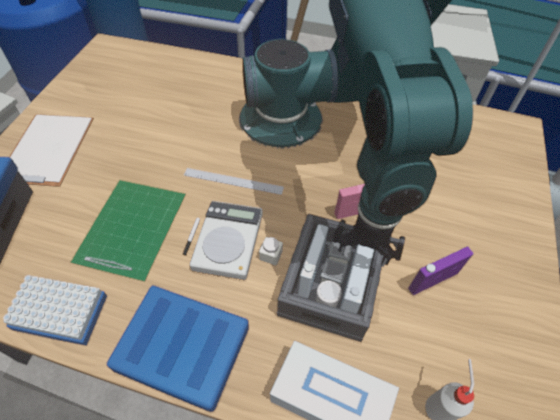

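The gripper straddles the thick pack at about (370,245), so I'll go down and grip.

send_rows([
  {"x": -0.2, "y": 0.4, "z": 2, "twist": -0.3, "jaw": 1},
  {"x": -0.2, "y": 0.4, "z": 4, "twist": -0.3, "jaw": 1},
  {"x": -0.2, "y": 0.4, "z": 5.2, "twist": -0.3, "jaw": 1},
  {"x": -0.2, "y": 0.4, "z": 5.2, "twist": -0.3, "jaw": 1},
  {"x": -0.2, "y": 0.4, "z": 5.2, "twist": -0.3, "jaw": 1},
])

```text
clock: 10.75
ee_pos: [0.5741, 0.3569, 0.1102]
tcp_rot: [3.141, -0.006, 3.111]
force: [1.3, -0.2, 0.1]
width: 0.0857
grip_force: 0.0
```

```bash
python3 -c "
from h import *
go(.572,.356,.105,178.2);print(observe()['tcp_rot'])"
```

```text
t 10.75 pos [0.5741 0.3569 0.1102] yaw 178.23 F [ 1.3 -0.2  0.1] w 0.0857
shift cm [ 0.2  -0.1   0.52] twist 0.03
[ 3.14070751 -0.00597537  3.11074113]
```

send_rows([
  {"x": 0, "y": 0, "z": 0.5, "twist": 0, "jaw": 1},
  {"x": 0, "y": 0, "z": 0.5, "twist": 0, "jaw": -1},
  {"x": 0, "y": 0, "z": 0.5, "twist": 0, "jaw": -1},
  {"x": 0, "y": 0, "z": 0.5, "twist": 0, "jaw": -1},
  {"x": 0, "y": 0, "z": 0.5, "twist": 0, "jaw": -1},
])

```text
clock: 11.25
ee_pos: [0.5737, 0.3567, 0.1042]
tcp_rot: [3.141, -0.007, 3.111]
force: [0.5, -1.7, 5.1]
width: 0.0371
grip_force: 61.1
```

send_rows([
  {"x": 0, "y": 0, "z": 0, "twist": 0, "jaw": -1},
  {"x": 0, "y": 0, "z": 0, "twist": 0, "jaw": -1},
  {"x": 0, "y": 0, "z": 0, "twist": 0, "jaw": -1},
  {"x": 0, "y": 0, "z": 0, "twist": 0, "jaw": -1},
  {"x": 0, "y": 0, "z": 0, "twist": 0, "jaw": -1},
])

```text
clock: 11.75
ee_pos: [0.5737, 0.3567, 0.1042]
tcp_rot: [3.141, -0.007, 3.111]
force: [-1.3, -1.1, 4.9]
width: 0.037
grip_force: 61.1
```

send_rows([
  {"x": 0, "y": 0, "z": -2, "twist": 0, "jaw": -1},
  {"x": 0, "y": 0, "z": -5, "twist": 0, "jaw": -1},
  {"x": 0, "y": 0, "z": -9, "twist": 0, "jaw": -1},
  {"x": 0, "y": 0, "z": -13, "twist": 0, "jaw": -1},
  {"x": 0, "y": 0, "z": -16, "twist": 0, "jaw": -1},
])

```text
clock: 12.25
ee_pos: [0.5745, 0.3567, 0.2658]
tcp_rot: [3.141, -0.007, 3.111]
force: [0.9, 0.4, -4.8]
width: 0.0371
grip_force: 62.0
```

```bash
python3 -c "
from h import *
go(.55,-.225,.26,178.2);print(observe()['tcp_rot'])"
```

```text
t 12.25 pos [0.5745 0.3567 0.2658] yaw 178.24 F [ 0.9  0.4 -4.8] w 0.0371
shift cm [  0.66 -58.22   0.54] twist 0.04
[ 3.14084819 -0.00674062  3.11090706]
```

send_rows([
  {"x": 0.2, "y": -3, "z": 0, "twist": 0, "jaw": -1},
  {"x": 0.2, "y": -7, "z": 0, "twist": 0, "jaw": -1},
  {"x": 0.2, "y": -11, "z": 0, "twist": 0, "jaw": -1},
  {"x": 0.2, "y": -15, "z": 0, "twist": 0, "jaw": -1},
  {"x": 0.2, "y": -19, "z": 0, "twist": 0, "jaw": -1},
])

```text
clock: 12.75
ee_pos: [0.5662, 0.1654, 0.2631]
tcp_rot: [3.141, -0.008, 3.111]
force: [1.3, 0.1, -4.5]
width: 0.0367
grip_force: 62.3
```

send_rows([
  {"x": 0.2, "y": -4, "z": 0, "twist": 0, "jaw": -1},
  {"x": 0.2, "y": -8, "z": 0, "twist": 0, "jaw": -1},
  {"x": 0.2, "y": -12, "z": 0, "twist": 0, "jaw": -1},
  {"x": 0.2, "y": -16, "z": 0, "twist": 0, "jaw": -1},
  {"x": 0.2, "y": -20, "z": 0, "twist": 0, "jaw": -1},
])

```text
clock: 13.25
ee_pos: [0.5581, -0.0344, 0.2632]
tcp_rot: [3.141, -0.008, 3.111]
force: [0.9, 0.2, -5.0]
width: 0.0369
grip_force: 62.3
```

send_rows([
  {"x": 0.2, "y": -4, "z": 0, "twist": 0, "jaw": -1},
  {"x": 0.2, "y": -8, "z": 0, "twist": 0, "jaw": -1},
  {"x": 0.2, "y": -12, "z": 0, "twist": 0, "jaw": -1},
  {"x": 0.2, "y": -16, "z": 0, "twist": 0, "jaw": -1},
  {"x": 0.2, "y": -19, "z": 0, "twist": 0, "jaw": -1},
])

```text
clock: 13.75
ee_pos: [0.5503, -0.225, 0.2629]
tcp_rot: [3.141, -0.008, 3.11]
force: [1.0, 0.9, -5.1]
width: 0.0371
grip_force: 62.5
```

```bash
python3 -c "
from h import *
go(.55,-.225,.085,178.2);print(observe()['tcp_rot'])"
```

```text
t 13.75 pos [ 0.5503 -0.225   0.2629] yaw 178.18 F [ 1.   0.9 -5.1] w 0.0371
shift cm [-0.12 -0.02 17.79] twist -0.02
[ 3.14073009 -0.00830317  3.10985444]
```

send_rows([
  {"x": 0, "y": 0, "z": 4, "twist": 0, "jaw": -1},
  {"x": 0, "y": 0, "z": 8, "twist": 0, "jaw": -1},
  {"x": 0, "y": 0, "z": 12, "twist": 0, "jaw": -1},
  {"x": 0, "y": 0, "z": 15.5, "twist": 0, "jaw": -1},
  {"x": 0, "y": 0, "z": 17, "twist": 0, "jaw": -1},
])

```text
clock: 14.25
ee_pos: [0.5477, -0.2216, 0.0899]
tcp_rot: [3.138, -0.012, 3.111]
force: [-0.8, 1.0, -4.3]
width: 0.037
grip_force: 62.7
```

send_rows([
  {"x": 0, "y": 0, "z": 0.3, "twist": 0, "jaw": -1},
  {"x": 0, "y": 0, "z": 0.6, "twist": 0, "jaw": -1},
  {"x": 0, "y": 0, "z": 0.8, "twist": 0, "jaw": -1},
  {"x": 0, "y": 0, "z": 0.8, "twist": 0, "jaw": -1},
])

```text
clock: 14.65
ee_pos: [0.5499, -0.2229, 0.0863]
tcp_rot: [-3.141, -0.006, 3.111]
force: [-0.9, -0.2, -5.2]
width: 0.0369
grip_force: 62.7
```

send_rows([
  {"x": 0, "y": 0, "z": 0.2, "twist": 0, "jaw": -1},
  {"x": 0, "y": 0, "z": 0.3, "twist": 0, "jaw": -1},
  {"x": 0, "y": 0, "z": 0.3, "twist": 0, "jaw": -1},
])

```text
clock: 14.95
ee_pos: [0.5496, -0.2228, 0.0827]
tcp_rot: [3.141, -0.007, 3.111]
force: [0.3, -0.1, -5.8]
width: 0.0372
grip_force: 62.8
```

send_rows([
  {"x": 0, "y": 0, "z": 0.1, "twist": 0, "jaw": -1},
  {"x": 0, "y": 0, "z": 0.1, "twist": 0, "jaw": -1},
])

```text
clock: 15.15
ee_pos: [0.5496, -0.2228, 0.0822]
tcp_rot: [3.142, -0.007, 3.111]
force: [-2.8, -0.2, 3.1]
width: 0.0373
grip_force: 63.8
```

Contact felt at TCP z 0.0822, as predicted. I'll release and go up.

send_rows([
  {"x": 0, "y": 0, "z": 0, "twist": 0, "jaw": 1},
  {"x": 0, "y": 0, "z": 0, "twist": 0, "jaw": 1},
  {"x": 0, "y": 0, "z": 0, "twist": 0, "jaw": 1},
  {"x": 0, "y": 0, "z": 0, "twist": 0, "jaw": 1},
  {"x": 0, "y": 0, "z": 0, "twist": 0, "jaw": 1},
])

```text
clock: 15.65
ee_pos: [0.5496, -0.2227, 0.0817]
tcp_rot: [3.141, -0.007, 3.111]
force: [0.4, -0.3, -0.3]
width: 0.0852
grip_force: 0.0
```

send_rows([
  {"x": 0, "y": 0, "z": -2, "twist": 0, "jaw": 1},
  {"x": 0, "y": 0, "z": -5, "twist": 0, "jaw": 1},
  {"x": 0, "y": 0, "z": -9, "twist": 0, "jaw": 1},
  {"x": 0, "y": 0, "z": -13, "twist": 0, "jaw": 1},
  {"x": 0, "y": 0, "z": -17, "twist": 0, "jaw": 1},
])

```text
clock: 16.15
ee_pos: [0.5505, -0.2227, 0.2534]
tcp_rot: [3.141, -0.007, 3.111]
force: [0.8, -0.2, -0.4]
width: 0.0854
grip_force: 0.0
```

```bash
python3 -c "
from h import *
go(.5615,.242,.25,177.5);print(observe()['tcp_rot'])"
```

```text
t 16.15 pos [ 0.5505 -0.2227  0.2534] yaw 178.24 F [ 0.8 -0.2 -0.4] w 0.0854
shift cm [ 0.33 46.48  0.36] twist 0.74
[ 3.14132087 -0.00705538  3.11082991]
```

send_rows([
  {"x": 0.2, "y": 5, "z": 0, "twist": 0, "jaw": 1},
  {"x": 0.2, "y": 10, "z": 0, "twist": 0, "jaw": 1},
  {"x": 0.2, "y": 15, "z": 0, "twist": 0, "jaw": 1},
  {"x": 0.2, "y": 20, "z": 0, "twist": 0, "jaw": 1},
  {"x": 0.2, "y": 23.3, "z": 0, "twist": 0, "jaw": 1},
])

```text
clock: 16.65
ee_pos: [0.5556, 0.013, 0.252]
tcp_rot: [3.141, -0.007, 3.112]
force: [0.2, -0.4, -0.2]
width: 0.0851
grip_force: 0.0
```

send_rows([
  {"x": 0.1, "y": 5, "z": 0, "twist": 0, "jaw": 1},
  {"x": 0.1, "y": 10, "z": 0, "twist": 0, "jaw": 1},
  {"x": 0.1, "y": 15, "z": 0, "twist": 0, "jaw": 1},
  {"x": 0.1, "y": 20, "z": 0, "twist": 0, "jaw": 1},
  {"x": 0.1, "y": 23.2, "z": 0, "twist": 0.7, "jaw": 1},
])

```text
clock: 17.15
ee_pos: [0.5616, 0.2452, 0.2518]
tcp_rot: [3.141, -0.007, 3.1]
force: [1.0, -0.7, 0.7]
width: 0.0852
grip_force: 0.0
```

send_rows([
  {"x": 0, "y": 0, "z": 4, "twist": 0, "jaw": 1},
  {"x": 0, "y": 0, "z": 7, "twist": 0, "jaw": 1},
  {"x": 0, "y": 0, "z": 9, "twist": 0, "jaw": 1},
  {"x": 0, "y": 0, "z": 9, "twist": 0, "jaw": 1},
  {"x": 0, "y": 0, "z": 9, "twist": 0, "jaw": 1},
])

```text
clock: 17.65
ee_pos: [0.5616, 0.2421, 0.1625]
tcp_rot: [3.141, -0.007, 3.099]
force: [-0.1, -0.8, 0.6]
width: 0.0852
grip_force: 0.0
```

```bash
python3 -c "
from h import *
go(.5615,.242,.104,177.5);print(observe()['tcp_rot'])"
```

```text
t 17.65 pos [0.5616 0.2421 0.1625] yaw 177.53 F [-0.1 -0.8  0.6] w 0.0852
shift cm [-0.03 -0.01  5.85] twist 0.03
[ 3.1412788  -0.00704543  3.09854762]
```

send_rows([
  {"x": 0, "y": 0, "z": 3, "twist": 0, "jaw": 1},
  {"x": 0, "y": 0, "z": 5, "twist": 0, "jaw": 1},
  {"x": 0, "y": 0, "z": 5.8, "twist": 0, "jaw": 1},
  {"x": 0, "y": 0, "z": 5.8, "twist": 0, "jaw": 1},
  {"x": 0, "y": 0, "z": 5.8, "twist": 0, "jaw": 1},
])

```text
clock: 18.15
ee_pos: [0.5618, 0.2423, 0.1053]
tcp_rot: [3.141, -0.005, 3.098]
force: [0.2, 0.1, -0.1]
width: 0.0853
grip_force: 0.0
```

send_rows([
  {"x": 0, "y": 0, "z": 0, "twist": 0, "jaw": -1},
  {"x": 0, "y": 0, "z": 0, "twist": 0, "jaw": -1},
  {"x": 0, "y": 0, "z": 0, "twist": 0, "jaw": -1},
  {"x": 0, "y": 0, "z": 0, "twist": 0, "jaw": -1},
  {"x": 0, "y": 0, "z": 0, "twist": 0, "jaw": -1},
])

```text
clock: 18.65
ee_pos: [0.5612, 0.2423, 0.1042]
tcp_rot: [3.141, -0.007, 3.099]
force: [-0.8, 0.8, 4.2]
width: 0.0255
grip_force: 59.4
```

send_rows([
  {"x": 0, "y": 0, "z": 0, "twist": 0, "jaw": -1},
  {"x": 0, "y": 0, "z": 0, "twist": 0, "jaw": -1},
  {"x": 0, "y": 0, "z": 0, "twist": 0, "jaw": -1},
])

```text
clock: 18.95
ee_pos: [0.5612, 0.2423, 0.1043]
tcp_rot: [3.141, -0.007, 3.099]
force: [-0.5, 0.9, 5.9]
width: 0.0256
grip_force: 59.5
```

send_rows([
  {"x": 0, "y": 0, "z": -2, "twist": 0, "jaw": -1},
  {"x": 0, "y": 0, "z": -5, "twist": 0, "jaw": -1},
  {"x": 0, "y": 0, "z": -9, "twist": 0, "jaw": -1},
  {"x": 0, "y": 0, "z": -13, "twist": 0, "jaw": -1},
  {"x": 0, "y": 0, "z": -17, "twist": 0, "jaw": -1},
])

```text
clock: 19.45
ee_pos: [0.5618, 0.2418, 0.275]
tcp_rot: [-3.141, -0.008, 3.099]
force: [1.2, -0.0, -3.0]
width: 0.0251
grip_force: 59.6
```

send_rows([
  {"x": 0, "y": -3, "z": 0, "twist": 0, "jaw": -1},
  {"x": 0, "y": -7, "z": 0, "twist": 0, "jaw": -1},
  {"x": 0, "y": -11, "z": 0, "twist": 0, "jaw": -1},
  {"x": 0, "y": -15, "z": 0, "twist": 0, "jaw": -1},
  {"x": 0, "y": -19, "z": 0, "twist": 0, "jaw": -1},
])

```text
clock: 19.95
ee_pos: [0.5535, 0.0507, 0.2734]
tcp_rot: [3.141, -0.008, 3.099]
force: [0.2, 0.6, -3.1]
width: 0.0249
grip_force: 59.8
```

send_rows([
  {"x": 0, "y": -4, "z": 0, "twist": 0, "jaw": -1},
  {"x": 0, "y": -8, "z": 0, "twist": 0, "jaw": -1},
  {"x": 0, "y": -12, "z": 0, "twist": 0, "jaw": -1},
  {"x": 0, "y": -16, "z": 0, "twist": 0, "jaw": -1},
  {"x": 0, "y": -20, "z": 0, "twist": 0, "jaw": -1},
])

```text
clock: 20.45
ee_pos: [0.5449, -0.1492, 0.2734]
tcp_rot: [3.141, -0.008, 3.099]
force: [-0.1, 0.6, -3.2]
width: 0.0248
grip_force: 59.9
```

send_rows([
  {"x": 0, "y": -4, "z": 0, "twist": 0, "jaw": -1},
  {"x": 0, "y": -8, "z": 0, "twist": 0, "jaw": -1},
  {"x": 0, "y": -12, "z": 0, "twist": 0, "jaw": -1},
  {"x": 0, "y": -16, "z": 0, "twist": 0, "jaw": -1},
  {"x": 0, "y": -19, "z": 0, "twist": 0, "jaw": -1},
])

```text
clock: 20.95
ee_pos: [0.5366, -0.3397, 0.273]
tcp_rot: [3.141, -0.008, 3.098]
force: [-0.2, -0.2, -3.4]
width: 0.0253
grip_force: 59.9
```

```bash
python3 -c "
from h import *
go(.545,-.34,.0823,177.5);print(observe()['tcp_rot'])"
```

```text
t 20.95 pos [ 0.5366 -0.3397  0.273 ] yaw 177.48 F [-0.2 -0.2 -3.4] w 0.0253
shift cm [-9.900e-01 -1.000e-02  1.906e+01] twist -0.02
[ 3.14096525 -0.00827225  3.09753066]
```

send_rows([
  {"x": 0, "y": 0, "z": 4, "twist": 0, "jaw": -1},
  {"x": 0, "y": 0, "z": 8, "twist": 0, "jaw": -1},
  {"x": 0, "y": 0, "z": 12, "twist": 0, "jaw": -1},
  {"x": 0, "y": 0, "z": 16, "twist": 0, "jaw": -1},
  {"x": 0, "y": 0, "z": 18.2, "twist": 0, "jaw": -1},
])

```text
clock: 21.45
ee_pos: [0.5344, -0.3362, 0.0881]
tcp_rot: [3.139, -0.011, 3.099]
force: [0.0, -0.8, -3.0]
width: 0.025
grip_force: 60.0
```

send_rows([
  {"x": 0, "y": 0, "z": 0.2, "twist": 0, "jaw": -1},
  {"x": 0, "y": 0, "z": 0.4, "twist": 0, "jaw": -1},
  {"x": 0, "y": 0, "z": 0.5, "twist": 0, "jaw": -1},
  {"x": 0, "y": 0, "z": 0.5, "twist": 0, "jaw": -1},
])

```text
clock: 21.85
ee_pos: [0.5365, -0.3378, 0.088]
tcp_rot: [-3.141, -0.006, 3.099]
force: [-0.6, 0.0, -2.6]
width: 0.0251
grip_force: 60.0
```

```bash
python3 -c "
from h import *
go(.545,-.34,.0823,177.5)"
```

```text
t 21.85 pos [ 0.5365 -0.3378  0.088 ] yaw 177.54 F [-0.6  0.  -2.6] w 0.0251
shift cm [-0.86 -0.19  0.56] twist 0.04
```

send_rows([
  {"x": 0, "y": 0, "z": 0.2, "twist": 0, "jaw": -1},
  {"x": 0, "y": 0, "z": 0.4, "twist": 0, "jaw": -1},
  {"x": 0, "y": 0, "z": 0.5, "twist": 0, "jaw": -1},
  {"x": 0, "y": 0, "z": 0.5, "twist": 0, "jaw": -1},
])

```text
clock: 22.25
ee_pos: [0.5361, -0.3374, 0.0822]
tcp_rot: [-3.141, -0.007, 3.099]
force: [-1.5, 1.7, 4.4]
width: 0.0252
grip_force: 60.9
```

send_rows([
  {"x": 0, "y": 0, "z": 0.1, "twist": 0, "jaw": -1},
  {"x": 0, "y": 0, "z": 0.1, "twist": 0, "jaw": -1},
])

```text
clock: 22.45
ee_pos: [0.5361, -0.3374, 0.0822]
tcp_rot: [-3.141, -0.006, 3.099]
force: [-5.4, 4.5, 18.0]
width: 0.025
grip_force: 62.8
```

send_rows([
  {"x": 0, "y": 0, "z": -0.1, "twist": 0, "jaw": -1},
  {"x": 0, "y": 0, "z": -0.1, "twist": 0, "jaw": 1},
  {"x": 0, "y": 0, "z": -0.1, "twist": 0, "jaw": 1},
  {"x": 0, "y": 0, "z": -0.1, "twist": 0, "jaw": 1},
  {"x": 0, "y": 0, "z": -0.1, "twist": 0, "jaw": 1},
])

```text
clock: 22.95
ee_pos: [0.5359, -0.3374, 0.0816]
tcp_rot: [3.141, -0.007, 3.099]
force: [-0.6, -0.3, -1.0]
width: 0.0812
grip_force: 0.0
```

send_rows([
  {"x": 0, "y": 0, "z": 0, "twist": 0, "jaw": 1},
  {"x": 0, "y": 0, "z": -4, "twist": 0, "jaw": 1},
  {"x": 0, "y": 0, "z": -9, "twist": 0, "jaw": 1},
  {"x": 0, "y": 0, "z": -13, "twist": 0, "jaw": 1},
  {"x": 0, "y": 0, "z": -17, "twist": 0, "jaw": 1},
])

```text
clock: 23.45
ee_pos: [0.537, -0.3373, 0.2538]
tcp_rot: [-3.141, -0.007, 3.099]
force: [0.4, -0.4, 0.2]
width: 0.0855
grip_force: 0.0
```

send_rows([
  {"x": -0.8, "y": 5, "z": 0, "twist": 0, "jaw": 1},
  {"x": -1.5, "y": 10, "z": 0, "twist": 0, "jaw": 1},
  {"x": -2.2, "y": 15, "z": 0, "twist": 0, "jaw": 1},
  {"x": -3, "y": 20, "z": 0, "twist": 0, "jaw": 1},
  {"x": -3, "y": 24, "z": 0, "twist": 0, "jaw": 1},
])

```text
clock: 23.95
ee_pos: [0.5778, -0.0966, 0.2515]
tcp_rot: [3.141, -0.007, 3.099]
force: [0.2, 0.2, 0.1]
width: 0.0854
grip_force: 0.0
```

```bash
python3 -c "
from h import *
go(.633,.2985,.25,178.2)
b=snap('top'); cv2.imwrite('pics/t1.png',cv2.resize(b['color'][110:250,160:470,::-1],None,fx=2.5,fy=2.5,interpolation=cv2.INTER_CUBIC))"
```

```text
t 23.95 pos [ 0.5778 -0.0966  0.2515] yaw 177.57 F [0.2 0.2 0.1] w 0.0854
shift cm [-3.84 39.71  0.14] twist -0.63
```

View pics/t1.png

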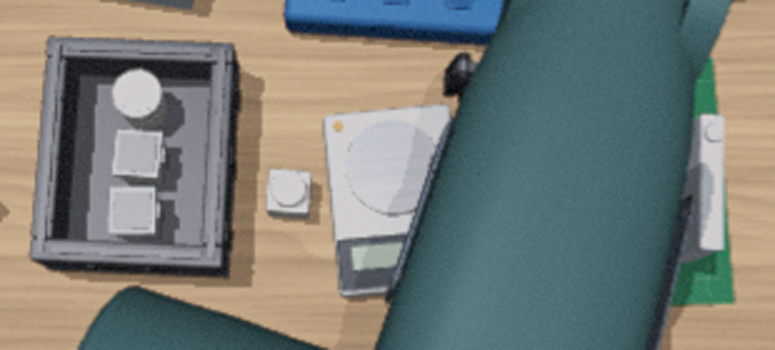

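Cooler samples are unmoved (jar at crop (137,93), boxes below it) and the thin pack stands on the mat at (712,180). Now the jar.

send_rows([
  {"x": -1.9, "y": 5, "z": 0, "twist": -0.6, "jaw": 1},
  {"x": -1.9, "y": 10, "z": 0, "twist": -0.6, "jaw": 1},
  {"x": -1.9, "y": 15, "z": 0, "twist": -0.6, "jaw": 1},
  {"x": -1.9, "y": 20, "z": 0, "twist": -0.6, "jaw": 1},
])

```text
clock: 24.4
ee_pos: [0.6048, 0.0987, 0.2515]
tcp_rot: [3.141, -0.007, 3.109]
force: [1.0, 0.3, -0.4]
width: 0.0852
grip_force: 0.0
```

send_rows([
  {"x": -1.9, "y": 5, "z": 0, "twist": 0, "jaw": 1},
  {"x": -1.9, "y": 10, "z": 0, "twist": 0, "jaw": 1},
  {"x": -1.9, "y": 15, "z": 0, "twist": 0, "jaw": 1},
  {"x": -1.9, "y": 19.7, "z": 0, "twist": 0, "jaw": 1},
  {"x": -1.9, "y": 19.7, "z": 0, "twist": 0, "jaw": 1},
])

```text
clock: 24.9
ee_pos: [0.6294, 0.2985, 0.2502]
tcp_rot: [3.141, -0.008, 3.114]
force: [0.4, -0.2, 0.4]
width: 0.0849
grip_force: 0.0
```

send_rows([
  {"x": 0, "y": 0, "z": 4, "twist": 0, "jaw": 1},
  {"x": 0, "y": 0, "z": 8, "twist": 0, "jaw": 1},
  {"x": 0, "y": 0, "z": 12, "twist": 0, "jaw": 1},
  {"x": 0, "y": 0, "z": 12, "twist": 0, "jaw": 1},
])

```text
clock: 25.3
ee_pos: [0.6268, 0.2918, 0.1266]
tcp_rot: [-3.139, -0.015, 3.109]
force: [-0.7, -0.9, -0.1]
width: 0.0856
grip_force: 0.0
```

```bash
python3 -c "
from h import *
go(.633,.2985,.055,178.2)
a=snap('scene');b=snap('top')
import pickle;pickle.dump((a,b),open('s1.pkl','wb'))
o=np.vstack([a['color'][215:345,270:400,::-1],b['color'][110:240,160:290,::-1]])
cv2.imwrite('pics/c2.png',cv2.resize(np.hstack([o[:130],o[130:]]),None,fx=3,fy=3,interpolation=cv2.INTER_CUBIC))"
```

```text
t 25.3 pos [0.6268 0.2918 0.1266] yaw 178.12 F [-0.7 -0.9 -0.1] w 0.0856
shift cm [-0.71  0.71  7.14] twist -0.08
```

View pics/c2.png

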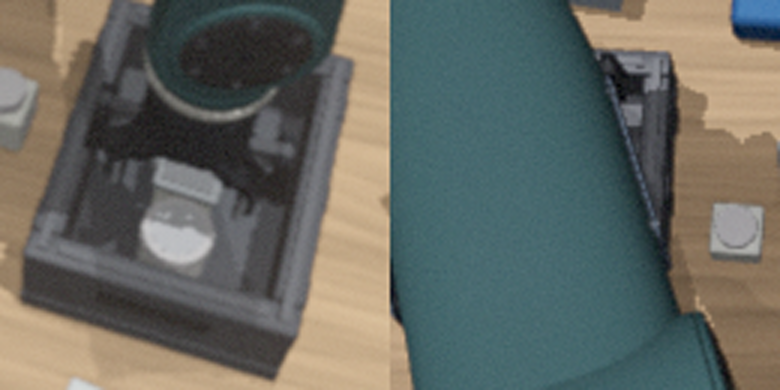

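The picture shows the jar cap at (178,232) in front of the gripper; the fingers straddle it. I'll settle, then correct.

send_rows([
  {"x": 0, "y": 0, "z": 0, "twist": 0, "jaw": 1},
  {"x": 0, "y": 0, "z": 0, "twist": 0, "jaw": 1},
])

```text
clock: 25.6
ee_pos: [0.6305, 0.2934, 0.1337]
tcp_rot: [3.14, -0.004, 3.109]
force: [-1.0, 0.1, 0.7]
width: 0.0858
grip_force: 0.0
```

```bash
python3 -c "
from h import *
go(.6335,.2985,.055,178.2)"
```

```text
t 25.6 pos [0.6305 0.2934 0.1337] yaw 178.13 F [-1.   0.1  0.7] w 0.0858
shift cm [-0.31  0.51  7.87] twist -0.07
```

send_rows([
  {"x": -0.3, "y": 0.5, "z": 2, "twist": 0, "jaw": 1},
  {"x": -0.3, "y": 0.5, "z": 4, "twist": 0, "jaw": 1},
  {"x": -0.3, "y": 0.5, "z": 6, "twist": 0, "jaw": 1},
  {"x": -0.3, "y": 0.5, "z": 7.5, "twist": 0, "jaw": 1},
  {"x": -0.3, "y": 0.5, "z": 7.8, "twist": 0, "jaw": 1},
])

```text
clock: 26.1
ee_pos: [0.6319, 0.298, 0.0529]
tcp_rot: [3.142, -0.008, 3.109]
force: [-0.0, 0.5, -0.3]
width: 0.0855
grip_force: 0.0
```

send_rows([
  {"x": 0, "y": 0, "z": 0, "twist": 0, "jaw": 1},
  {"x": 0, "y": 0, "z": 0, "twist": 0, "jaw": 1},
])

```text
clock: 26.3
ee_pos: [0.6327, 0.2983, 0.0548]
tcp_rot: [3.141, -0.005, 3.109]
force: [-0.6, 0.0, 0.1]
width: 0.0852
grip_force: 0.0
```

```bash
python3 -c "
from h import *
go(.6335,.2985,.053,178.2)"
```

```text
t 26.3 pos [0.6327 0.2983 0.0548] yaw 178.13 F [-0.6  0.   0.1] w 0.0852
shift cm [-0.08  0.02  0.18] twist -0.07
```

send_rows([
  {"x": 0, "y": 0, "z": 0.2, "twist": 0, "jaw": 0.5},
  {"x": 0, "y": 0, "z": 0.2, "twist": 0, "jaw": 0.3},
  {"x": 0, "y": 0, "z": 0.2, "twist": 0, "jaw": -1},
  {"x": 0, "y": 0, "z": 0.2, "twist": 0, "jaw": -1},
  {"x": 0, "y": 0, "z": 0.2, "twist": 0, "jaw": -1},
])

```text
clock: 26.8
ee_pos: [0.6323, 0.2982, 0.0521]
tcp_rot: [3.141, -0.006, 3.109]
force: [-1.5, -0.3, 6.6]
width: 0.0547
grip_force: 63.4
```

send_rows([
  {"x": 0, "y": 0, "z": 0, "twist": 0, "jaw": -1},
  {"x": 0, "y": 0, "z": 0, "twist": 0, "jaw": -1},
  {"x": 0, "y": 0, "z": 0, "twist": 0, "jaw": -1},
])

```text
clock: 27.1
ee_pos: [0.6323, 0.2981, 0.0521]
tcp_rot: [3.141, -0.006, 3.109]
force: [-0.3, -0.7, 6.1]
width: 0.0547
grip_force: 63.4
```

send_rows([
  {"x": 0, "y": 0, "z": -2, "twist": 0, "jaw": -1},
  {"x": 0, "y": 0, "z": -5, "twist": 0, "jaw": -1},
  {"x": 0, "y": 0, "z": -9, "twist": 0, "jaw": -1},
  {"x": 0, "y": 0, "z": -13, "twist": 0, "jaw": -1},
  {"x": 0, "y": 0, "z": -16, "twist": 0, "jaw": -1},
])

```text
clock: 27.6
ee_pos: [0.6332, 0.298, 0.214]
tcp_rot: [3.141, -0.006, 3.109]
force: [1.3, 0.4, -2.9]
width: 0.0547
grip_force: 63.8
```

send_rows([
  {"x": 0.5, "y": -3, "z": 0, "twist": 0, "jaw": -1},
  {"x": 1.5, "y": -6, "z": 0, "twist": 0, "jaw": -1},
  {"x": 2, "y": -9, "z": 0, "twist": 0, "jaw": -1},
  {"x": 2.5, "y": -12, "z": 0, "twist": 0, "jaw": -1},
  {"x": 3, "y": -15, "z": 0, "twist": 0, "jaw": -1},
])

```text
clock: 28.1
ee_pos: [0.5977, 0.1479, 0.2116]
tcp_rot: [3.141, -0.007, 3.109]
force: [0.7, 0.2, -1.5]
width: 0.0549
grip_force: 64.0
```

```bash
python3 -c "
from h import *
go(.5615,.006,.2,178.2)"
```

```text
t 28.1 pos [0.5977 0.1479 0.2116] yaw 178.14 F [ 0.7  0.2 -1.5] w 0.0549
shift cm [  3.15 -14.3    1.17] twist -0.06
```

send_rows([
  {"x": 0.7, "y": -3, "z": 0, "twist": 0, "jaw": -1},
  {"x": 1.4, "y": -6, "z": 0, "twist": 0, "jaw": -1},
  {"x": 2.1, "y": -9, "z": 0, "twist": 0, "jaw": -1},
  {"x": 2.8, "y": -12, "z": 0, "twist": 0, "jaw": -1},
  {"x": 3.1, "y": -14.3, "z": 0, "twist": 0, "jaw": -1},
])

```text
clock: 28.6
ee_pos: [0.5618, 0.0056, 0.2119]
tcp_rot: [3.141, -0.007, 3.108]
force: [0.2, 0.2, -1.3]
width: 0.0547
grip_force: 64.0
```

send_rows([
  {"x": 0, "y": 0, "z": 3, "twist": 0, "jaw": -1},
  {"x": 0, "y": 0, "z": 6, "twist": 0, "jaw": -1},
  {"x": 0, "y": 0, "z": 9, "twist": 0, "jaw": -1},
  {"x": 0, "y": 0, "z": 10.5, "twist": 0, "jaw": -1},
  {"x": 0, "y": 0, "z": 11, "twist": 0, "jaw": -1},
])

```text
clock: 29.1
ee_pos: [0.5608, 0.0073, 0.1002]
tcp_rot: [3.141, -0.01, 3.109]
force: [1.0, 0.2, -1.7]
width: 0.0547
grip_force: 64.0
```

send_rows([
  {"x": 0, "y": 0, "z": 0, "twist": 0, "jaw": -1},
  {"x": 0, "y": 0, "z": 0, "twist": 0, "jaw": -1},
  {"x": 0, "y": 0, "z": 0, "twist": 0, "jaw": -1},
])

```text
clock: 29.4
ee_pos: [0.5625, 0.0071, 0.1027]
tcp_rot: [3.141, -0.006, 3.109]
force: [0.1, -0.1, -1.4]
width: 0.0551
grip_force: 64.0
```

```bash
python3 -c "
from h import *
go(.5615,.006,.0771,178.2)
a=snap('scene');b=snap('top')
o=np.hstack([a['color'][180:310,170:300,::-1],b['color'][120:250,255:385,::-1]])
cv2.imwrite('pics/c3.png',cv2.resize(o,None,fx=3,fy=3,interpolation=cv2.INTER_CUBIC))"
```

```text
t 29.4 pos [0.5625 0.0071 0.1027] yaw 178.14 F [ 0.1 -0.1 -1.4] w 0.0551
shift cm [ 0.08 -0.12  2.56] twist -0.06
```

View pics/c3.png

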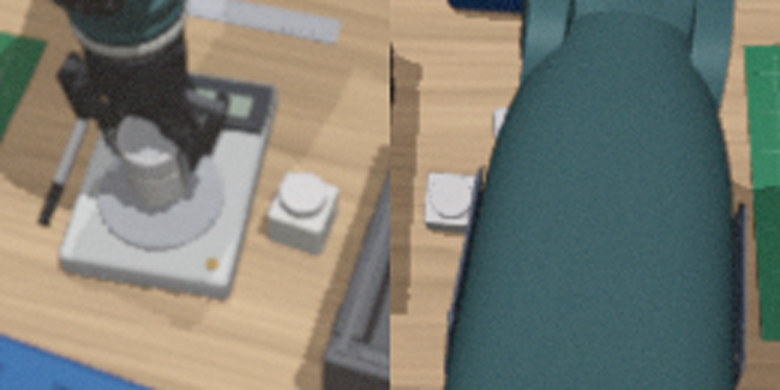

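The jar, at (155,175), hangs just above the pan, centred at (160,200). I'll lower it slowly.

send_rows([
  {"x": 0.1, "y": -0.1, "z": 0.7, "twist": 0, "jaw": -1},
  {"x": 0.1, "y": -0.1, "z": 1.3, "twist": 0, "jaw": -1},
  {"x": 0.1, "y": -0.1, "z": 1.8, "twist": 0, "jaw": -1},
  {"x": 0.1, "y": -0.1, "z": 2.2, "twist": 0, "jaw": -1},
  {"x": 0.1, "y": -0.1, "z": 2.2, "twist": 0, "jaw": -1},
])

```text
clock: 30.0
ee_pos: [0.5603, 0.0063, 0.079]
tcp_rot: [3.141, -0.008, 3.109]
force: [0.8, 0.6, -1.7]
width: 0.0544
grip_force: 64.0
```

send_rows([
  {"x": 0, "y": 0, "z": 0.1, "twist": 0, "jaw": -1},
  {"x": 0, "y": 0, "z": 0.2, "twist": 0, "jaw": -1},
  {"x": 0, "y": 0, "z": 0.2, "twist": 0, "jaw": -1},
])

```text
clock: 30.3
ee_pos: [0.5607, 0.0062, 0.0778]
tcp_rot: [3.141, -0.007, 3.109]
force: [-0.1, -0.6, -1.7]
width: 0.0547
grip_force: 64.0
```

send_rows([
  {"x": 0, "y": 0, "z": 0.1, "twist": 0, "jaw": -1},
  {"x": 0, "y": 0, "z": 0.1, "twist": 0, "jaw": -1},
])

```text
clock: 30.5
ee_pos: [0.5608, 0.0062, 0.0771]
tcp_rot: [3.141, -0.007, 3.109]
force: [-0.7, 1.5, 4.0]
width: 0.0546
grip_force: 64.5
```

Contact. Release, rise, and turn towards the pot grasp (yaw near +88°, so joint 6 stays mid-range).

send_rows([
  {"x": 0, "y": 0, "z": 0, "twist": 0, "jaw": 1},
  {"x": 0, "y": 0, "z": 0, "twist": 0, "jaw": 1},
  {"x": 0, "y": 0, "z": 0, "twist": 0, "jaw": 1},
  {"x": 0, "y": 0, "z": 0, "twist": 0, "jaw": 1},
  {"x": 0, "y": 0, "z": 0, "twist": 0, "jaw": 1},
])

```text
clock: 31.0
ee_pos: [0.5607, 0.0062, 0.0767]
tcp_rot: [3.141, -0.007, 3.109]
force: [-0.3, -0.7, -0.3]
width: 0.0853
grip_force: 0.0
```

send_rows([
  {"x": 0, "y": 0, "z": -2, "twist": 0, "jaw": 1},
  {"x": 0, "y": 0, "z": -5, "twist": 0, "jaw": 1},
  {"x": 0, "y": 0, "z": -9, "twist": 0, "jaw": 1},
  {"x": 0, "y": 0, "z": -12, "twist": 0, "jaw": 1},
  {"x": 0, "y": 0, "z": -12, "twist": 0, "jaw": 1},
])

```text
clock: 31.5
ee_pos: [0.5632, 0.006, 0.2006]
tcp_rot: [-3.141, -0.001, 3.109]
force: [-0.7, 0.3, -0.0]
width: 0.0854
grip_force: 0.0
```

send_rows([
  {"x": 0, "y": 2, "z": 0, "twist": 8.5, "jaw": 1},
  {"x": 0, "y": 4, "z": 0, "twist": 17, "jaw": 1},
  {"x": 0, "y": 6, "z": 0, "twist": 25.5, "jaw": 1},
  {"x": 0, "y": 9, "z": 0, "twist": 34, "jaw": 1},
  {"x": 3, "y": 12, "z": 0, "twist": 42.5, "jaw": 1},
])

```text
clock: 32.0
ee_pos: [0.537, 0.1278, 0.1956]
tcp_rot: [-3.137, -0.006, 2.36]
force: [-0.8, -0.3, 0.2]
width: 0.0856
grip_force: 0.0
```

send_rows([
  {"x": 0, "y": 0, "z": 0, "twist": 8.5, "jaw": 1},
  {"x": 0, "y": 0, "z": 0, "twist": 17, "jaw": 1},
  {"x": 0, "y": 0, "z": 0, "twist": 25.5, "jaw": 1},
  {"x": 0, "y": 0, "z": 0, "twist": 34, "jaw": 1},
  {"x": 0, "y": 0, "z": 0, "twist": 42.5, "jaw": 1},
])

```text
clock: 32.5
ee_pos: [0.5352, 0.1271, 0.1963]
tcp_rot: [-3.134, -0.001, 1.619]
force: [0.4, -0.5, 0.5]
width: 0.0852
grip_force: 0.0
```

send_rows([
  {"x": 0, "y": 0, "z": 0, "twist": 5.3, "jaw": 1},
  {"x": 0, "y": 0, "z": 0, "twist": 5.3, "jaw": 1},
])

```text
clock: 32.7
ee_pos: [0.5352, 0.1271, 0.1964]
tcp_rot: [-3.134, -0.0, 1.532]
force: [-0.2, -0.0, 0.6]
width: 0.0855
grip_force: 0.0
```

```bash
python3 -c "
from h import *
go(.532,.1257,.1,87.7); print(observe()['qpos'].round(2))"
```

```text
t 32.7 pos [0.5352 0.1271 0.1964] yaw 87.76 F [-0.2 -0.   0.6] w 0.0855
shift cm [-0.15 -0.24  9.64] twist 0.06
[ 0.08  0.32 -0.05  1.2   0.    1.69]
```

send_rows([
  {"x": -0.1, "y": -0.2, "z": 4, "twist": 0, "jaw": 1},
  {"x": -0.1, "y": -0.2, "z": 8, "twist": 0, "jaw": 1},
  {"x": -0.1, "y": -0.2, "z": 10, "twist": 0, "jaw": 1},
  {"x": -0.1, "y": -0.2, "z": 10, "twist": 0, "jaw": 1},
  {"x": -0.1, "y": -0.2, "z": 10, "twist": 0, "jaw": 1},
])

```text
clock: 33.2
ee_pos: [0.5328, 0.1262, 0.0975]
tcp_rot: [-3.134, -0.0, 1.535]
force: [-0.2, -0.0, 0.3]
width: 0.0853
grip_force: 0.0
```

```bash
python3 -c "
from h import *
go(.532,.1257,.014,87.7)"
```

```text
t 33.2 pos [0.5328 0.1262 0.0975] yaw 87.93 F [-0.2 -0.   0.3] w 0.0853
shift cm [-0.06 -0.02  8.35] twist 0.23
```

send_rows([
  {"x": 0, "y": 0, "z": 2, "twist": 0.2, "jaw": 1},
  {"x": 0, "y": 0, "z": 4, "twist": 0.2, "jaw": 1},
  {"x": 0, "y": 0, "z": 6, "twist": 0.2, "jaw": 1},
  {"x": 0, "y": 0, "z": 7.8, "twist": 0.2, "jaw": 1},
  {"x": 0, "y": 0, "z": 8.2, "twist": 0.2, "jaw": 1},
])

```text
clock: 33.7
ee_pos: [0.5322, 0.1263, 0.0149]
tcp_rot: [-3.134, -0.0, 1.531]
force: [-0.3, -0.3, 0.7]
width: 0.0854
grip_force: 0.0
```

send_rows([
  {"x": 0, "y": 0, "z": 0, "twist": 0, "jaw": 0.5},
  {"x": 0, "y": 0, "z": 0, "twist": 0, "jaw": 0.3},
  {"x": 0, "y": 0, "z": 0, "twist": 0, "jaw": -1},
  {"x": 0, "y": 0, "z": 0, "twist": 0, "jaw": -1},
  {"x": 0, "y": 0, "z": 0, "twist": 0, "jaw": -1},
])

```text
clock: 34.2
ee_pos: [0.533, 0.1263, 0.0165]
tcp_rot: [-3.137, -0.0, 1.53]
force: [-1.8, 0.2, 9.0]
width: 0.0497
grip_force: 62.3
```

send_rows([
  {"x": 0, "y": 0, "z": 0, "twist": 0, "jaw": -1},
  {"x": 0, "y": 0, "z": 0, "twist": 0, "jaw": -1},
  {"x": 0, "y": 0, "z": 0, "twist": 0, "jaw": -1},
])

```text
clock: 34.5
ee_pos: [0.533, 0.1263, 0.0165]
tcp_rot: [-3.137, -0.0, 1.53]
force: [-1.2, -0.5, 7.9]
width: 0.049
grip_force: 62.3
```

send_rows([
  {"x": 0, "y": 0, "z": -2, "twist": 0, "jaw": -1},
  {"x": 0, "y": 0, "z": -5, "twist": 0, "jaw": -1},
  {"x": 0, "y": 0, "z": -9, "twist": 0, "jaw": -1},
  {"x": 0, "y": 0, "z": -13, "twist": 0, "jaw": -1},
  {"x": 0, "y": 0, "z": -17, "twist": 0, "jaw": -1},
])

```text
clock: 35.0
ee_pos: [0.5331, 0.1261, 0.1876]
tcp_rot: [-3.136, -0.0, 1.53]
force: [2.3, -0.4, -1.6]
width: 0.049
grip_force: 62.5
```

send_rows([
  {"x": 0, "y": 0, "z": -1, "twist": -8.5, "jaw": -1},
  {"x": 0, "y": 0, "z": -1, "twist": -17, "jaw": -1},
  {"x": 0, "y": 0, "z": -1, "twist": -25.5, "jaw": -1},
  {"x": 0, "y": 0, "z": -1, "twist": -34, "jaw": -1},
  {"x": 0, "y": 0, "z": -1, "twist": -42.5, "jaw": -1},
])

```text
clock: 35.5
ee_pos: [0.5334, 0.1262, 0.1959]
tcp_rot: [-3.137, -0.004, 2.278]
force: [-0.5, -0.4, -2.0]
width: 0.0488
grip_force: 62.7
```

send_rows([
  {"x": 0, "y": 0, "z": 0, "twist": -8.5, "jaw": -1},
  {"x": 0, "y": 0, "z": 0, "twist": -17, "jaw": -1},
  {"x": 0, "y": 0, "z": 0, "twist": -25.5, "jaw": -1},
  {"x": 0, "y": 0, "z": 0, "twist": -34, "jaw": -1},
  {"x": 0, "y": 0, "z": 0, "twist": -42.5, "jaw": -1},
])

```text
clock: 36.0
ee_pos: [0.5334, 0.1262, 0.1958]
tcp_rot: [-3.141, -0.006, 3.019]
force: [-0.0, 0.8, -1.2]
width: 0.0491
grip_force: 62.7
```

send_rows([
  {"x": 0, "y": 0, "z": 0, "twist": -5.4, "jaw": -1},
  {"x": 0, "y": 0, "z": 0, "twist": -5.4, "jaw": -1},
])

```text
clock: 36.2
ee_pos: [0.5334, 0.1262, 0.1957]
tcp_rot: [3.141, -0.006, 3.109]
force: [-0.1, 0.3, -1.8]
width: 0.0491
grip_force: 62.7
```

```bash
python3 -c "
from h import *
go(.6335,.2985,.2,178.2); print(observe()['qpos'].round(2))"
```

```text
t 36.2 pos [0.5334 0.1262 0.1957] yaw 178.13 F [-0.1  0.3 -1.8] w 0.0491
shift cm [-9.44 17.55 -0.48] twist -0.07
[ 0.08  0.32 -0.06  1.19  0.    0.12]
```

send_rows([
  {"x": -2, "y": 3.5, "z": 0, "twist": 0, "jaw": -1},
  {"x": -4, "y": 7, "z": 0, "twist": 0, "jaw": -1},
  {"x": -6, "y": 10.5, "z": 0, "twist": 0, "jaw": -1},
  {"x": -8, "y": 14, "z": 0, "twist": 0, "jaw": -1},
  {"x": -9.4, "y": 17.5, "z": 0, "twist": 0, "jaw": -1},
])

```text
clock: 36.7
ee_pos: [0.6342, 0.2992, 0.1947]
tcp_rot: [3.141, -0.007, 3.104]
force: [0.4, -0.8, -1.9]
width: 0.0492
grip_force: 62.7
```

send_rows([
  {"x": 0, "y": 0, "z": 1, "twist": 0, "jaw": -1},
  {"x": 0, "y": 0, "z": 2.5, "twist": 0, "jaw": -1},
  {"x": 0, "y": 0, "z": 4, "twist": 0, "jaw": -1},
  {"x": 0, "y": 0, "z": 5, "twist": 0, "jaw": -1},
  {"x": 0, "y": 0, "z": 5, "twist": 0, "jaw": -1},
])

```text
clock: 37.2
ee_pos: [0.6322, 0.2973, 0.1433]
tcp_rot: [-3.141, -0.009, 3.106]
force: [0.6, 0.7, -2.2]
width: 0.0487
grip_force: 62.8
```

send_rows([
  {"x": 0, "y": 0, "z": 0, "twist": 0, "jaw": -1},
  {"x": 0, "y": 0, "z": 0, "twist": 0, "jaw": -1},
])

```text
clock: 37.4
ee_pos: [0.6333, 0.2978, 0.1454]
tcp_rot: [3.141, -0.006, 3.107]
force: [-0.3, -0.6, -1.2]
width: 0.0491
grip_force: 62.8
```

```bash
python3 -c "
from h import *
go(.6335,.2985,.0415,178.2)"
```

```text
t 37.4 pos [0.6333 0.2978 0.1454] yaw 178.0 F [-0.3 -0.6 -1.2] w 0.0491
shift cm [-0.08  0.06 10.39] twist -0.2
```

send_rows([
  {"x": -0.1, "y": 0.1, "z": 1.5, "twist": 0, "jaw": -1},
  {"x": -0.1, "y": 0.1, "z": 3, "twist": 0, "jaw": -1},
  {"x": -0.1, "y": 0.1, "z": 4.5, "twist": 0, "jaw": -1},
  {"x": -0.1, "y": 0.1, "z": 6, "twist": 0, "jaw": -1},
  {"x": -0.1, "y": 0.1, "z": 7.5, "twist": 0, "jaw": -1},
])

```text
clock: 37.9
ee_pos: [0.6339, 0.2989, 0.0696]
tcp_rot: [3.141, -0.006, 3.107]
force: [-0.3, 0.3, -1.9]
width: 0.0493
grip_force: 62.8
```

send_rows([
  {"x": 0, "y": 0, "z": 1, "twist": 0, "jaw": -1},
  {"x": 0, "y": 0, "z": 1.8, "twist": 0, "jaw": -1},
  {"x": 0, "y": 0, "z": 2.3, "twist": 0, "jaw": -1},
  {"x": 0, "y": 0, "z": 2.3, "twist": 0, "jaw": -1},
  {"x": 0, "y": 0, "z": 2.3, "twist": 0, "jaw": -1},
])

```text
clock: 38.4
ee_pos: [0.6336, 0.299, 0.0469]
tcp_rot: [3.141, -0.007, 3.107]
force: [-1.1, 0.1, -2.0]
width: 0.0493
grip_force: 62.8
```

```bash
python3 -c "
from h import *
go(.6335,.2985,.0415,178.2)"
```

```text
t 38.4 pos [0.6336 0.299  0.0469] yaw 178.04 F [-1.1  0.1 -2. ] w 0.0493
shift cm [ 0.   -0.05  0.54] twist -0.16
```

send_rows([
  {"x": 0, "y": 0, "z": 0.2, "twist": 0, "jaw": -1},
  {"x": 0, "y": 0, "z": 0.4, "twist": 0, "jaw": -1},
  {"x": 0, "y": 0, "z": 0.4, "twist": 0, "jaw": -1},
])

```text
clock: 38.7
ee_pos: [0.6332, 0.2988, 0.0422]
tcp_rot: [3.141, -0.007, 3.107]
force: [0.0, -0.0, -1.9]
width: 0.0494
grip_force: 62.8
```

send_rows([
  {"x": 0, "y": 0, "z": 0.1, "twist": 0, "jaw": -1},
  {"x": 0, "y": 0, "z": 0.1, "twist": 0, "jaw": -1},
])

```text
clock: 38.9
ee_pos: [0.6333, 0.2989, 0.0417]
tcp_rot: [3.141, -0.007, 3.107]
force: [-1.5, -0.2, 2.9]
width: 0.049
grip_force: 63.1
```

send_rows([
  {"x": 0, "y": 0, "z": 0, "twist": 0, "jaw": 1},
  {"x": 0, "y": 0, "z": 0, "twist": 0, "jaw": 1},
  {"x": 0, "y": 0, "z": 0, "twist": 0, "jaw": 1},
  {"x": 0, "y": 0, "z": 0, "twist": 0, "jaw": 1},
  {"x": 0, "y": 0, "z": 0, "twist": 0, "jaw": 1},
])

```text
clock: 39.4
ee_pos: [0.6333, 0.2989, 0.0413]
tcp_rot: [3.141, -0.007, 3.107]
force: [-0.4, -0.3, 0.6]
width: 0.0855
grip_force: 0.0
```

send_rows([
  {"x": 0, "y": 0, "z": -2, "twist": 0, "jaw": 1},
  {"x": 0, "y": 0, "z": -6, "twist": 0, "jaw": 1},
  {"x": 0, "y": 0, "z": -11, "twist": 0, "jaw": 1},
  {"x": 0, "y": 0, "z": -16, "twist": 0, "jaw": 1},
  {"x": 0, "y": 0, "z": -20, "twist": 0, "jaw": 1},
])

```text
clock: 39.9
ee_pos: [0.6346, 0.2987, 0.2446]
tcp_rot: [3.14, -0.005, 3.107]
force: [1.0, 0.1, -0.2]
width: 0.0855
grip_force: 0.0
```

send_rows([
  {"x": 1, "y": -5, "z": 0, "twist": 0, "jaw": 1},
  {"x": 2, "y": -10, "z": 0, "twist": 0, "jaw": 1},
  {"x": 2.5, "y": -15, "z": 0, "twist": 0, "jaw": 1},
  {"x": 3, "y": -20, "z": 0, "twist": 0, "jaw": 1},
  {"x": 3, "y": -24, "z": 0, "twist": 0, "jaw": 1},
])

```text
clock: 40.4
ee_pos: [0.5956, 0.0578, 0.2419]
tcp_rot: [3.141, -0.007, 3.107]
force: [0.5, 1.1, 0.2]
width: 0.0855
grip_force: 0.0
```

send_rows([
  {"x": 1, "y": -5, "z": 0, "twist": 0, "jaw": 1},
  {"x": 2, "y": -10, "z": 0, "twist": 0, "jaw": 1},
  {"x": 2.5, "y": -15, "z": 0, "twist": 0, "jaw": 1},
  {"x": 3, "y": -20, "z": 0, "twist": 0, "jaw": 1},
  {"x": 3, "y": -24, "z": 0, "twist": 0, "jaw": 1},
])

```text
clock: 40.9
ee_pos: [0.5574, -0.1813, 0.242]
tcp_rot: [-3.142, -0.007, 3.106]
force: [1.4, 0.4, 0.7]
width: 0.0854
grip_force: 0.0
```

```bash
python3 -c "
from h import *
go(.5496,-.2228,.25,178.24)
a=snap('scene');b=snap('top')
cv2.imwrite('pics/c4.png',cv2.resize(np.vstack([a['color'][175:330,60:400,::-1],b['color'][110:250,130:470,::-1]])[:, :],None,fx=2,fy=2,interpolation=cv2.INTER_CUBIC))"
```

```text
t 40.9 pos [ 0.5574 -0.1813  0.242 ] yaw 177.99 F [1.4 0.4 0.7] w 0.0854
shift cm [ 0.64 -4.18 -0.79] twist -0.25
```

View pics/c4.png

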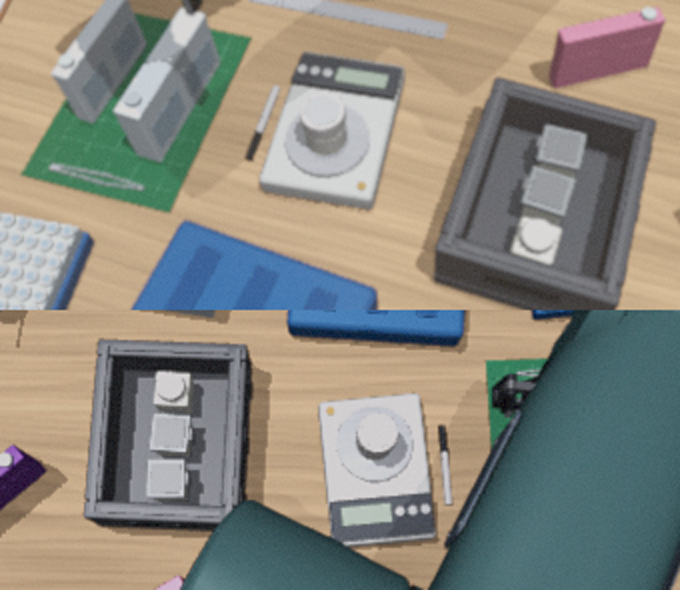

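The jar stands mid-pan, the pot stands upright in line with both boxes, and both packs are standing on the mat. Now the thick pack goes back.

send_rows([
  {"x": 0.6, "y": -4.2, "z": 0, "twist": -0.2, "jaw": 1},
  {"x": 0.6, "y": -4.2, "z": 0, "twist": -0.2, "jaw": 1},
  {"x": 0.6, "y": -4.2, "z": 3, "twist": -0.2, "jaw": 1},
  {"x": 0.6, "y": -4.2, "z": 6, "twist": -0.2, "jaw": 1},
  {"x": 0.6, "y": -4.2, "z": 8, "twist": -0.2, "jaw": 1},
])

```text
clock: 41.5
ee_pos: [0.5499, -0.2195, 0.16]
tcp_rot: [3.14, -0.008, 3.111]
force: [-0.1, 0.2, 0.7]
width: 0.0858
grip_force: 0.0
```

send_rows([
  {"x": 0, "y": 0, "z": 0, "twist": 0, "jaw": 1},
  {"x": 0, "y": 0, "z": 0, "twist": 0, "jaw": 1},
])

```text
clock: 41.7
ee_pos: [0.5505, -0.2201, 0.1624]
tcp_rot: [3.141, -0.007, 3.111]
force: [-0.1, 0.6, 0.3]
width: 0.0857
grip_force: 0.0
```

```bash
python3 -c "
from h import *
go(.5496,-.2228,.082,178.24)"
```

```text
t 41.7 pos [ 0.5505 -0.2201  0.1624] yaw 178.26 F [-0.1  0.6  0.3] w 0.0857
shift cm [ 0.02 -0.28  8.04] twist 0.02
```

send_rows([
  {"x": 0, "y": -0.3, "z": 3, "twist": 0, "jaw": 1},
  {"x": 0, "y": -0.3, "z": 6, "twist": 0, "jaw": 1},
  {"x": 0, "y": -0.3, "z": 8, "twist": 0, "jaw": 1},
  {"x": 0, "y": -0.3, "z": 8, "twist": 0, "jaw": 1},
  {"x": 0, "y": -0.3, "z": 8, "twist": 0, "jaw": 1},
])

```text
clock: 42.2
ee_pos: [0.5504, -0.2237, 0.0833]
tcp_rot: [-3.141, -0.006, 3.111]
force: [0.4, 0.1, 0.2]
width: 0.0852
grip_force: 0.0
```

```bash
python3 -c "
from h import *
go(.5496,-.2228,.082,178.24)"
```

```text
t 42.2 pos [ 0.5504 -0.2237  0.0833] yaw 178.25 F [0.4 0.1 0.2] w 0.0852
shift cm [0.08 0.09 0.13] twist 0.01
```

send_rows([
  {"x": 0.1, "y": 0.1, "z": 0.1, "twist": 0, "jaw": 1},
  {"x": 0.1, "y": 0.1, "z": 0.1, "twist": 0, "jaw": -1},
  {"x": 0.1, "y": 0.1, "z": 0.1, "twist": 0, "jaw": -1},
  {"x": 0.1, "y": 0.1, "z": 0.1, "twist": 0, "jaw": -1},
  {"x": 0.1, "y": 0.1, "z": 0.1, "twist": 0, "jaw": -1},
])

```text
clock: 42.7
ee_pos: [0.5489, -0.2228, 0.0812]
tcp_rot: [-3.141, -0.006, 3.111]
force: [-0.9, -1.1, 7.4]
width: 0.0373
grip_force: 60.6
```

send_rows([
  {"x": 0, "y": 0, "z": 0, "twist": 0, "jaw": -1},
  {"x": 0, "y": 0, "z": 0, "twist": 0, "jaw": -1},
  {"x": 0, "y": 0, "z": 0, "twist": 0, "jaw": -1},
])

```text
clock: 43.0
ee_pos: [0.5489, -0.2228, 0.0812]
tcp_rot: [-3.141, -0.006, 3.111]
force: [-0.8, -1.6, 5.4]
width: 0.0374
grip_force: 60.4
```

send_rows([
  {"x": 0, "y": 0, "z": -2, "twist": 0, "jaw": -1},
  {"x": 0, "y": 0, "z": -6, "twist": 0, "jaw": -1},
  {"x": 0, "y": 0, "z": -10, "twist": 0, "jaw": -1},
  {"x": 0, "y": 0, "z": -14, "twist": 0, "jaw": -1},
  {"x": 0, "y": 0, "z": -18, "twist": 0, "jaw": -1},
])

```text
clock: 43.5
ee_pos: [0.5494, -0.2223, 0.2619]
tcp_rot: [3.141, -0.008, 3.111]
force: [1.3, -1.0, -6.0]
width: 0.0372
grip_force: 62.2
```

```bash
python3 -c "
from h import *
go(.5737,.3567,.26,178.24)"
```

```text
t 43.5 pos [ 0.5494 -0.2223  0.2619] yaw 178.23 F [ 1.3 -1.  -6. ] w 0.0372
shift cm [-0.65 57.95  0.24] twist -0.01
```

send_rows([
  {"x": -0.2, "y": 3, "z": 0, "twist": 0, "jaw": -1},
  {"x": -0.2, "y": 7, "z": 0, "twist": 0, "jaw": -1},
  {"x": -0.2, "y": 11, "z": 0, "twist": 0, "jaw": -1},
  {"x": -0.2, "y": 15, "z": 0, "twist": 0, "jaw": -1},
  {"x": -0.2, "y": 19, "z": 0, "twist": 0, "jaw": -1},
])

```text
clock: 44.0
ee_pos: [0.5572, -0.0312, 0.2603]
tcp_rot: [3.141, -0.008, 3.111]
force: [1.8, -0.5, -5.3]
width: 0.0372
grip_force: 62.4
```

send_rows([
  {"x": -0.2, "y": 4, "z": 0, "twist": 0, "jaw": -1},
  {"x": -0.2, "y": 8, "z": 0, "twist": 0, "jaw": -1},
  {"x": -0.2, "y": 12, "z": 0, "twist": 0, "jaw": -1},
  {"x": -0.2, "y": 16, "z": 0, "twist": 0, "jaw": -1},
  {"x": -0.2, "y": 20, "z": 0, "twist": 0, "jaw": -1},
])

```text
clock: 44.5
ee_pos: [0.5654, 0.1687, 0.2603]
tcp_rot: [3.141, -0.008, 3.111]
force: [-0.1, 0.4, -5.0]
width: 0.0374
grip_force: 62.5
```

send_rows([
  {"x": -0.2, "y": 4, "z": 0, "twist": 0, "jaw": -1},
  {"x": -0.2, "y": 8, "z": 0, "twist": 0, "jaw": -1},
  {"x": -0.2, "y": 12, "z": 0, "twist": 0, "jaw": -1},
  {"x": -0.2, "y": 16, "z": 0, "twist": 0, "jaw": -1},
  {"x": -0.2, "y": 18.9, "z": 0, "twist": 0, "jaw": -1},
])

```text
clock: 45.0
ee_pos: [0.5731, 0.3582, 0.2599]
tcp_rot: [-3.141, -0.009, 3.112]
force: [-0.5, -1.0, -5.3]
width: 0.0373
grip_force: 62.6
```

send_rows([
  {"x": 0, "y": 0, "z": 1, "twist": 0, "jaw": -1},
  {"x": 0, "y": 0, "z": 2.5, "twist": 0, "jaw": -1},
  {"x": 0, "y": 0, "z": 4.5, "twist": 0, "jaw": -1},
  {"x": 0, "y": 0, "z": 5, "twist": 0, "jaw": -1},
  {"x": 0, "y": 0, "z": 5, "twist": 0, "jaw": -1},
])

```text
clock: 45.5
ee_pos: [0.5729, 0.3553, 0.21]
tcp_rot: [-3.141, -0.009, 3.111]
force: [0.0, 0.5, -5.1]
width: 0.0372
grip_force: 63.0
```

send_rows([
  {"x": 0, "y": 0, "z": 0, "twist": 0, "jaw": -1},
  {"x": 0, "y": 0, "z": 0, "twist": 0, "jaw": -1},
  {"x": 0, "y": 0, "z": 0, "twist": 0, "jaw": -1},
])

```text
clock: 45.8
ee_pos: [0.5737, 0.356, 0.2116]
tcp_rot: [3.141, -0.006, 3.111]
force: [-0.3, 0.5, -4.9]
width: 0.0371
grip_force: 63.0
```

```bash
python3 -c "
from h import *
go(.573,.3567,.1032,178.24)"
```

```text
t 45.8 pos [0.5737 0.356  0.2116] yaw 178.23 F [-0.3  0.5 -4.9] w 0.0371
shift cm [ 0.    0.06 10.84] twist -0.01
```

send_rows([
  {"x": 0, "y": 0.1, "z": 1.2, "twist": 0, "jaw": -1},
  {"x": 0, "y": 0.1, "z": 2.4, "twist": 0, "jaw": -1},
  {"x": 0, "y": 0.1, "z": 3.6, "twist": 0, "jaw": -1},
  {"x": 0, "y": 0.1, "z": 4.8, "twist": 0, "jaw": -1},
  {"x": 0, "y": 0.1, "z": 6, "twist": 0, "jaw": -1},
])

```text
clock: 46.3
ee_pos: [0.5731, 0.357, 0.1504]
tcp_rot: [3.141, -0.007, 3.111]
force: [0.5, -0.4, -5.5]
width: 0.0369
grip_force: 63.4
```

send_rows([
  {"x": 0, "y": 0, "z": 1, "twist": 0, "jaw": -1},
  {"x": 0, "y": 0, "z": 2, "twist": 0, "jaw": -1},
  {"x": 0, "y": 0, "z": 3, "twist": 0, "jaw": -1},
  {"x": 0, "y": 0, "z": 4, "twist": 0, "jaw": -1},
  {"x": 0, "y": 0, "z": 4, "twist": 0, "jaw": -1},
])

```text
clock: 46.8
ee_pos: [0.5721, 0.3567, 0.1093]
tcp_rot: [-3.141, -0.009, 3.111]
force: [-0.3, 0.2, -5.3]
width: 0.0369
grip_force: 63.0
```

send_rows([
  {"x": 0, "y": 0, "z": 0, "twist": 0, "jaw": -1},
  {"x": 0, "y": 0, "z": 0, "twist": 0, "jaw": -1},
])

```text
clock: 47.0
ee_pos: [0.573, 0.3571, 0.1114]
tcp_rot: [3.141, -0.006, 3.111]
force: [0.7, 0.4, -5.2]
width: 0.0374
grip_force: 63.0
```

```bash
python3 -c "
from h import *
go(.573,.3567,.1032,178.24)"
```

```text
t 47.0 pos [0.573  0.3571 0.1114] yaw 178.24 F [ 0.7  0.4 -5.2] w 0.0374
shift cm [-0.01 -0.04  0.82] twist -0.0
```

send_rows([
  {"x": 0, "y": 0, "z": 0.3, "twist": 0, "jaw": -1},
  {"x": 0, "y": 0, "z": 0.6, "twist": 0, "jaw": -1},
  {"x": 0, "y": 0, "z": 0.7, "twist": 0, "jaw": -1},
  {"x": 0, "y": 0, "z": 0.7, "twist": 0, "jaw": -1},
])

```text
clock: 47.4
ee_pos: [0.5725, 0.3569, 0.1036]
tcp_rot: [3.141, -0.008, 3.111]
force: [-0.4, 0.2, -5.2]
width: 0.0368
grip_force: 63.1
```

send_rows([
  {"x": 0, "y": 0, "z": 0.1, "twist": 0, "jaw": -1},
  {"x": 0, "y": 0, "z": 0.1, "twist": 0, "jaw": -1},
])

```text
clock: 47.6
ee_pos: [0.5727, 0.357, 0.1033]
tcp_rot: [3.141, -0.007, 3.111]
force: [-2.2, -1.3, -0.3]
width: 0.0372
grip_force: 63.7
```

send_rows([
  {"x": 0, "y": 0, "z": 0, "twist": 0, "jaw": 1},
  {"x": 0, "y": 0, "z": 0, "twist": 0, "jaw": 1},
  {"x": 0, "y": 0, "z": 0, "twist": 0, "jaw": 1},
  {"x": 0, "y": 0, "z": 0, "twist": 0, "jaw": 1},
  {"x": 0, "y": 0, "z": 0, "twist": 0, "jaw": 1},
])

```text
clock: 48.1
ee_pos: [0.5727, 0.357, 0.1029]
tcp_rot: [3.141, -0.007, 3.111]
force: [-0.2, -0.9, 0.0]
width: 0.085
grip_force: 0.0
```

send_rows([
  {"x": 0, "y": 0, "z": -2, "twist": 0, "jaw": 1},
  {"x": 0, "y": 0, "z": -5, "twist": 0, "jaw": 1},
  {"x": 0, "y": 0, "z": -9, "twist": 0, "jaw": 1},
  {"x": 0, "y": 0, "z": -13, "twist": 0, "jaw": 1},
  {"x": 0, "y": 0, "z": -15, "twist": 0, "jaw": 1},
])

```text
clock: 48.6
ee_pos: [0.5742, 0.3571, 0.2565]
tcp_rot: [3.14, -0.004, 3.111]
force: [-0.0, 0.7, -0.8]
width: 0.0852
grip_force: 0.0
```

send_rows([
  {"x": 0.4, "y": -5, "z": 0, "twist": 0, "jaw": 1},
  {"x": 0.4, "y": -10, "z": 0, "twist": 0, "jaw": 1},
  {"x": 0.4, "y": -15, "z": 0, "twist": 0, "jaw": 1},
  {"x": 0.4, "y": -20, "z": 0, "twist": 0, "jaw": 1},
  {"x": 0.4, "y": -24, "z": 0, "twist": 0, "jaw": 1},
])

```text
clock: 49.1
ee_pos: [0.5619, 0.1148, 0.253]
tcp_rot: [3.141, -0.007, 3.11]
force: [0.4, 0.5, 0.2]
width: 0.0854
grip_force: 0.0
```

send_rows([
  {"x": 0.4, "y": -5, "z": 0, "twist": 0, "jaw": 1},
  {"x": 0.4, "y": -10, "z": 0, "twist": 0, "jaw": 1},
  {"x": 0.4, "y": -15, "z": 0, "twist": 0, "jaw": 1},
  {"x": 0.4, "y": -20, "z": 0, "twist": 0, "jaw": 1},
  {"x": 0.4, "y": -24, "z": 0, "twist": 0, "jaw": 1},
])

```text
clock: 49.6
ee_pos: [0.5505, -0.1252, 0.2529]
tcp_rot: [-3.142, -0.007, 3.11]
force: [0.3, 0.3, 0.3]
width: 0.0855
grip_force: 0.0
```

```bash
python3 -c "
from h import *
go(.536,-.3374,.25,177.54)"
```

```text
t 49.6 pos [ 0.5505 -0.1252  0.2529] yaw 178.18 F [0.3 0.3 0.3] w 0.0855
shift cm [  0.77 -21.25   0.3 ] twist 0.64
```

send_rows([
  {"x": 0.8, "y": -5, "z": 0, "twist": 0.6, "jaw": 1},
  {"x": 0.8, "y": -10, "z": 0, "twist": 0.6, "jaw": 1},
  {"x": 0.8, "y": -15, "z": 0, "twist": 0.6, "jaw": 1},
  {"x": 0.8, "y": -20, "z": 0, "twist": 0.6, "jaw": 1},
  {"x": 0.8, "y": -21.3, "z": 0, "twist": 0.6, "jaw": 1},
])

```text
clock: 50.1
ee_pos: [0.5356, -0.3397, 0.2519]
tcp_rot: [-3.141, -0.008, 3.097]
force: [-0.2, 0.7, -0.3]
width: 0.0858
grip_force: 0.0
```

send_rows([
  {"x": 0, "y": 0, "z": 3, "twist": 0, "jaw": 1},
  {"x": 0, "y": 0, "z": 6, "twist": 0, "jaw": 1},
  {"x": 0, "y": 0, "z": 9, "twist": 0, "jaw": 1},
  {"x": 0, "y": 0, "z": 9, "twist": 0, "jaw": 1},
  {"x": 0, "y": 0, "z": 9, "twist": 0, "jaw": 1},
])

```text
clock: 50.6
ee_pos: [0.5358, -0.3349, 0.1636]
tcp_rot: [3.141, -0.007, 3.101]
force: [0.4, -0.6, 1.3]
width: 0.0855
grip_force: 0.0
```

```bash
python3 -c "
from h import *
go(.536,-.3374,.082,177.54)"
```

```text
t 50.6 pos [ 0.5358 -0.3349  0.1636] yaw 177.65 F [ 0.4 -0.6  1.3] w 0.0855
shift cm [-0.09 -0.25  8.16] twist 0.11
```

send_rows([
  {"x": -0.1, "y": -0.2, "z": 3, "twist": 0.1, "jaw": 1},
  {"x": -0.1, "y": -0.2, "z": 6, "twist": 0.1, "jaw": 1},
  {"x": -0.1, "y": -0.2, "z": 8, "twist": 0.1, "jaw": 1},
  {"x": -0.1, "y": -0.2, "z": 8, "twist": 0.1, "jaw": 1},
  {"x": -0.1, "y": -0.2, "z": 8, "twist": 0.1, "jaw": 1},
])

```text
clock: 51.1
ee_pos: [0.5369, -0.3377, 0.0847]
tcp_rot: [-3.141, -0.006, 3.099]
force: [0.5, 0.4, 0.3]
width: 0.0857
grip_force: 0.0
```

send_rows([
  {"x": 0, "y": 0, "z": 0.1, "twist": 0, "jaw": 1},
  {"x": 0, "y": 0, "z": 0.1, "twist": 0, "jaw": -1},
  {"x": 0, "y": 0, "z": 0.1, "twist": 0, "jaw": -1},
  {"x": 0, "y": 0, "z": 0.1, "twist": 0, "jaw": -1},
  {"x": 0, "y": 0, "z": 0.1, "twist": 0, "jaw": -1},
])

```text
clock: 51.6
ee_pos: [0.5361, -0.3373, 0.0819]
tcp_rot: [3.141, -0.007, 3.099]
force: [-0.3, 0.3, -1.0]
width: 0.0281
grip_force: 0.0
```

send_rows([
  {"x": 0, "y": 0, "z": 0, "twist": 0, "jaw": -1},
  {"x": 0, "y": 0, "z": 0, "twist": 0, "jaw": -1},
  {"x": 0, "y": 0, "z": 0, "twist": 0, "jaw": -1},
])

```text
clock: 51.9
ee_pos: [0.5362, -0.3373, 0.082]
tcp_rot: [3.142, -0.007, 3.099]
force: [-1.7, 0.5, 5.7]
width: 0.0255
grip_force: 59.9
```

send_rows([
  {"x": 0, "y": 0, "z": -2, "twist": 0, "jaw": -1},
  {"x": 0, "y": 0, "z": -6, "twist": 0, "jaw": -1},
  {"x": 0, "y": 0, "z": -10, "twist": 0, "jaw": -1},
  {"x": 0, "y": 0, "z": -14, "twist": 0, "jaw": -1},
  {"x": 0, "y": 0, "z": -18, "twist": 0, "jaw": -1},
])

```text
clock: 52.4
ee_pos: [0.537, -0.337, 0.263]
tcp_rot: [3.141, -0.008, 3.099]
force: [0.5, -1.0, -2.4]
width: 0.0253
grip_force: 59.8
```

send_rows([
  {"x": 0, "y": 3, "z": 0, "twist": 0, "jaw": -1},
  {"x": 0, "y": 7, "z": 0, "twist": 0, "jaw": -1},
  {"x": 0, "y": 11, "z": 0, "twist": 0, "jaw": -1},
  {"x": 0, "y": 15, "z": 0, "twist": 0, "jaw": -1},
  {"x": 0, "y": 19, "z": 0, "twist": 0, "jaw": -1},
])

```text
clock: 52.9
ee_pos: [0.5451, -0.146, 0.2614]
tcp_rot: [3.141, -0.008, 3.098]
force: [0.1, 0.4, -2.6]
width: 0.0248
grip_force: 60.0
```

send_rows([
  {"x": 0, "y": 4, "z": 0, "twist": 0, "jaw": -1},
  {"x": 0, "y": 8, "z": 0, "twist": 0, "jaw": -1},
  {"x": 0, "y": 12, "z": 0, "twist": 0, "jaw": -1},
  {"x": 0, "y": 16, "z": 0, "twist": 0, "jaw": -1},
  {"x": 0, "y": 20, "z": 0, "twist": 0, "jaw": -1},
])

```text
clock: 53.4
ee_pos: [0.5537, 0.0539, 0.2615]
tcp_rot: [3.141, -0.008, 3.098]
force: [1.1, -0.5, -2.3]
width: 0.0252
grip_force: 60.0
```

send_rows([
  {"x": 0, "y": 4, "z": 0, "twist": 0, "jaw": -1},
  {"x": 0, "y": 8, "z": 0, "twist": 0, "jaw": -1},
  {"x": 0, "y": 12, "z": 0, "twist": 0, "jaw": -1},
  {"x": 0, "y": 16, "z": 0, "twist": 0, "jaw": -1},
  {"x": 0, "y": 19, "z": 0, "twist": 0, "jaw": -1},
])

```text
clock: 53.9
ee_pos: [0.5618, 0.2444, 0.2613]
tcp_rot: [3.141, -0.008, 3.1]
force: [0.8, -0.0, -2.6]
width: 0.0252
grip_force: 60.2
```

send_rows([
  {"x": 0, "y": 0, "z": 1, "twist": 0, "jaw": -1},
  {"x": 0, "y": 0, "z": 2.5, "twist": 0, "jaw": -1},
  {"x": 0, "y": 0, "z": 4.5, "twist": 0, "jaw": -1},
  {"x": 0, "y": 0, "z": 5, "twist": 0, "jaw": -1},
  {"x": 0, "y": 0, "z": 5, "twist": 0, "jaw": -1},
])

```text
clock: 54.4
ee_pos: [0.5615, 0.2417, 0.2112]
tcp_rot: [-3.141, -0.009, 3.098]
force: [-0.6, -0.2, -2.8]
width: 0.0251
grip_force: 60.3
```

send_rows([
  {"x": 0, "y": 0, "z": 0, "twist": 0, "jaw": -1},
  {"x": 0, "y": 0, "z": 0, "twist": 0, "jaw": -1},
  {"x": 0, "y": 0, "z": 0, "twist": 0, "jaw": -1},
])

```text
clock: 54.7
ee_pos: [0.5622, 0.2421, 0.2125]
tcp_rot: [3.141, -0.006, 3.098]
force: [0.7, 0.4, -3.3]
width: 0.0248
grip_force: 60.3
```

```bash
python3 -c "
from h import *
go(.5612,.2423,.1043,177.55)"
```

```text
t 54.7 pos [0.5622 0.2421 0.2125] yaw 177.53 F [ 0.7  0.4 -3.3] w 0.0248
shift cm [4.000e-02 1.000e-02 1.082e+01] twist -0.02
```

send_rows([
  {"x": 0, "y": 0, "z": 1.2, "twist": 0, "jaw": -1},
  {"x": 0, "y": 0, "z": 2.4, "twist": 0, "jaw": -1},
  {"x": 0, "y": 0, "z": 3.6, "twist": 0, "jaw": -1},
  {"x": 0, "y": 0, "z": 4.8, "twist": 0, "jaw": -1},
  {"x": 0, "y": 0, "z": 6, "twist": 0, "jaw": -1},
])

```text
clock: 55.2
ee_pos: [0.5616, 0.2422, 0.1511]
tcp_rot: [3.141, -0.007, 3.099]
force: [-0.0, -0.2, -2.5]
width: 0.025
grip_force: 60.6
```

send_rows([
  {"x": 0, "y": 0, "z": 1, "twist": 0, "jaw": -1},
  {"x": 0, "y": 0, "z": 2, "twist": 0, "jaw": -1},
  {"x": 0, "y": 0, "z": 3, "twist": 0, "jaw": -1},
  {"x": 0, "y": 0, "z": 4, "twist": 0, "jaw": -1},
  {"x": 0, "y": 0, "z": 4, "twist": 0, "jaw": -1},
])

```text
clock: 55.7
ee_pos: [0.5606, 0.242, 0.1104]
tcp_rot: [-3.141, -0.009, 3.099]
force: [0.1, 0.1, -4.0]
width: 0.0254
grip_force: 60.4
```

send_rows([
  {"x": 0, "y": 0, "z": 0, "twist": 0, "jaw": -1},
  {"x": 0, "y": 0, "z": 0, "twist": 0, "jaw": -1},
])

```text
clock: 55.9
ee_pos: [0.5615, 0.2423, 0.1124]
tcp_rot: [3.141, -0.006, 3.099]
force: [-0.4, 0.1, -2.1]
width: 0.0252
grip_force: 60.4
```

```bash
python3 -c "
from h import *
go(.5612,.2423,.1043,177.55)"
```

```text
t 55.9 pos [0.5615 0.2423 0.1124] yaw 177.54 F [-0.4  0.1 -2.1] w 0.0252
shift cm [ 0.03 -0.    0.81] twist -0.01
```

send_rows([
  {"x": 0, "y": 0, "z": 0.3, "twist": 0, "jaw": -1},
  {"x": 0, "y": 0, "z": 0.6, "twist": 0, "jaw": -1},
  {"x": 0, "y": 0, "z": 0.7, "twist": 0, "jaw": -1},
  {"x": 0, "y": 0, "z": 0.7, "twist": 0, "jaw": -1},
])

```text
clock: 56.3
ee_pos: [0.5611, 0.2422, 0.1047]
tcp_rot: [3.141, -0.007, 3.099]
force: [-0.0, -0.1, -3.1]
width: 0.025
grip_force: 60.4
```

send_rows([
  {"x": 0, "y": 0, "z": 0.1, "twist": 0, "jaw": -1},
  {"x": 0, "y": 0, "z": 0.1, "twist": 0, "jaw": -1},
])

```text
clock: 56.5
ee_pos: [0.5613, 0.2423, 0.1041]
tcp_rot: [3.141, -0.007, 3.099]
force: [0.0, 0.7, -0.2]
width: 0.0253
grip_force: 60.7
```

Contact. Release, rise, and move aside for a last look.

send_rows([
  {"x": 0, "y": 0, "z": 0, "twist": 0, "jaw": 1},
  {"x": 0, "y": 0, "z": 0, "twist": 0, "jaw": 1},
  {"x": 0, "y": 0, "z": 0, "twist": 0, "jaw": 1},
  {"x": 0, "y": 0, "z": 0, "twist": 0, "jaw": 1},
  {"x": 0, "y": 0, "z": 0, "twist": 0, "jaw": 1},
])

```text
clock: 57.0
ee_pos: [0.5612, 0.2422, 0.1039]
tcp_rot: [3.141, -0.007, 3.099]
force: [-0.3, -0.5, -0.5]
width: 0.0854
grip_force: 0.0
```

send_rows([
  {"x": 0, "y": 0, "z": -2, "twist": 0, "jaw": 1},
  {"x": 0, "y": 0, "z": -5, "twist": 0, "jaw": 1},
  {"x": 0, "y": 0, "z": -9, "twist": 0, "jaw": 1},
  {"x": 0, "y": 0, "z": -13, "twist": 0, "jaw": 1},
  {"x": 0, "y": 0, "z": -16, "twist": 0, "jaw": 1},
])

```text
clock: 57.5
ee_pos: [0.5624, 0.2422, 0.2664]
tcp_rot: [3.141, -0.005, 3.099]
force: [-0.4, -0.4, -0.3]
width: 0.0854
grip_force: 0.0
```

send_rows([
  {"x": 0, "y": -5, "z": 0, "twist": 0, "jaw": 1},
  {"x": 0, "y": -10, "z": 0, "twist": 0, "jaw": 1},
  {"x": 0, "y": -15, "z": 0, "twist": 0, "jaw": 1},
  {"x": 0, "y": -20, "z": 0, "twist": 0, "jaw": 1},
  {"x": 0, "y": -24, "z": 0, "twist": 0, "jaw": 1},
])

```text
clock: 58.0
ee_pos: [0.5515, -0.0, 0.264]
tcp_rot: [-3.142, -0.007, 3.098]
force: [1.6, 0.5, -0.4]
width: 0.0854
grip_force: 0.0
```

send_rows([
  {"x": 0, "y": -5, "z": 0, "twist": 0, "jaw": 1},
  {"x": 0, "y": -10, "z": 0, "twist": 0, "jaw": 1},
  {"x": 0, "y": -15, "z": 0, "twist": 0, "jaw": 1},
  {"x": 0, "y": -20, "z": 0, "twist": 0, "jaw": 1},
  {"x": 0, "y": -24, "z": 0, "twist": 0, "jaw": 1},
])

```text
clock: 58.5
ee_pos: [0.5411, -0.2401, 0.2638]
tcp_rot: [-3.142, -0.007, 3.098]
force: [0.7, 0.9, -0.8]
width: 0.0854
grip_force: 0.0
```

```bash
python3 -c "
from h import *
import pickle
a=snap('scene');b=snap('top'); pickle.dump((a,b),open('s2.pkl','wb'))
cv2.imwrite('pics/c5.png',cv2.resize(np.vstack([a['color'][185:335,190:400,::-1],b['color'][110:230,160:370,::-1]]),None,fx=2.2,fy=2.2,interpolation=cv2.INTER_CUBIC)); print(observe()['clock'])"
```

```text
58.6
```

View pics/c5.png

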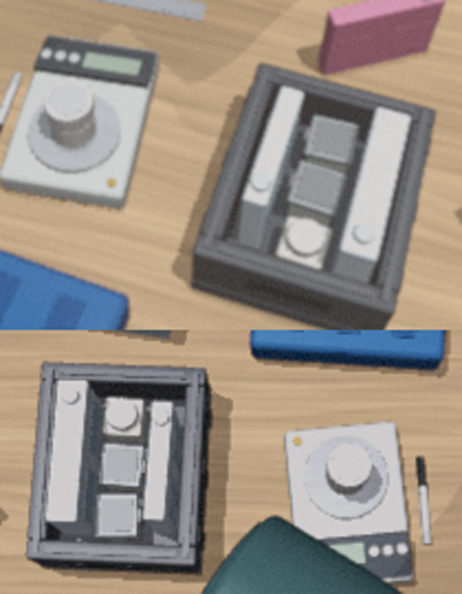

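The final picture shows both packs standing as before at top-view (70,450) and (161,470), with the pot at (123,415). The boxes are unmoved at (124,465) and (117,515), and the jar is on the pan at (350,463). I'll do a numeric check of the jar against the pan before handing in.

```bash
python3 -c "
from h import *
import pickle
a,b=pickle.load(open('s2.pkl','rb'))
print(tri(b,(160+350/2.2,110+133/2.2),a,(190+70/2.2,185+103/2.2)))
# pan circle in top: centre (346,476) of crop
print(onz(b,(160+346/2.2,110+146/2.2),.05))"
```

```text
(array([0.56347657, 0.00601187, 0.10834326]), np.float64(0.004476048044548547))
[0.56035907 0.00497144 0.05      ]
```

The jar is within about 3 mm of the pan's middle, so I'm handing in.

```bash
python3 -c "
from rig import *
print(sign_off())"
```

```text
the job is handed in; nothing more can be done
None
```

The job is done and handed in at about 59 s: the jar stands within about 3 mm of the pan's middle, the pot is upright in the jar's place, both cold packs are back standing on their own sides, and the two boxes look unmoved in the last pictures.

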